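# Unload the dead-weight tester into its case

### The arm

A 6-joint arm with a two-finger parallel gripper is mounted at the origin on the work surface. World frame = base frame: x ahead of the robot, y to its left, z up, the work surface at z = 0. Lengths are in m, angles in degrees, forces in N, time in s.
With the tool pointing down it reaches from about 0.3 to 0.75 m from the base axis. Payload 8.5 kg.
Tool frame: the origin (TCP) lies at the very end of the fingers, on their centre line; the grasp point (between the pads) lies 19 mm behind it (grip_depth is the distance from the TCP to the grasp point, in m); z points along the fingers, y is the direction in which the jaws open and shut (so a half turn about z gives the same grasp; the last joint's range is limited). The gripper opens to 85 mm and grips with 20 to 120 N. Pads are 22 mm wide; open, the fingers measure 114 mm over their backs; the gripper's body (76 mm by 85 mm) begins 54 mm behind the grasp point. The pads swing forward as they close: fully open they stand 13 mm farther back than shut.
Start: joints at [-77.366, 21.807, 74.336, -0, 83.858, -12.336], TCP at [0.232, -0.499, 0.231] pointing down, gripper open.
Joint ranges: [-178.18, 178.18], [-50.72, 133.34], [12.68, 142.11], [-81.47, 261.47], [9.98, 163.14], [-165.26, 165.26]. Speed limits (degrees/s): [136.94, 136.94, 180, 180, 180, 180].

### API

Orientations are given as a 3x3 rotation matrix whose columns are the frame's x, y, z axes.
In Python, from rig import observe, get_image, close_job, silhouettes, grip_depth gives the robot as it stands. The module is installed in compiled form; this text tells all that it offers.
- The arm moves only by the shell command python3 -m crank 'ROWS' [FORCE]. ROWS is a JSON object of lists of equal length, an entry for each row: "slide": the shift along the tool's x, y, z in m, a list of three; "roll": the turn about the tool's z in rad; "grip": the finger opening in m, from 0 to 0.0854. A call has exactly 8 rows; each row is the pose to reach, as a shift and turn from the pose commanded when the call began, along the tool's axes at that moment; what a row does not reach only later rows make up. A row lasts 1/10 s, in which the tool goes at most 50 mm and 8.59 degrees, less where a joint would pass 70% of its speed; a pose out of reach is approached as far as the arm can. A call with a gripper value outside its range is refused whole. The fingers move at their own pace and stop on an object; FORCE is the grip in N (left out, the last holds). Time passes only in rows, so rows that repeat a pose let the fingers close, or fill a call up. It gives the time, the measured TCP pose, the force and the opening at its end, in the units of the state.
- observe(): the state, without advancing time (a new reading comes with each control period).
- get_image(name): name is "scene" or "top"; returns a dict with "frame" (384x512x3 uint8, red, green, blue), "fx", "fy", "cx", "cy" (pixels), "xyz" and "rotation" of the camera in the world. Camera axes: x right, y down, z forward; pixel columns grow to the right and rows downward; lengths in m; the calibration is good to about 2 mm. A picture is of the moment at which its call begins. There is no depth.
- close_job(): hands the job in, once; it reports no verdict.
Trained networks look in a picture, given as the dict that the camera call returned (one of the last four; its "shot" number tells which), for a name from the list of things; names that differ only in an ending like _2 or _b are one class to them, and where a whole thing is asked for, a point or a joint stands for the part that bears it (a point fixed in the world has none). Each returns a list of dicts, best first, with "confidence" (0 to 1); they miss things now and then, are a little off and sometimes report something else, mostly with a low value. They report only what shows in the picture. A call takes as long as a camera call. They do not tell look-alikes from the thing itself.
- silhouettes(target, picture): "pixels" (384x512 bool, what is visible of it) and "box" ([centre column, centre row, width, height] in pixels, round what is visible of it).
The state is a dict: "time_s": time; "q": joint angles; "qvel": joint speeds; "joint_efforts": joint torques, N m; "position": TCP position; "tool_rot": TCP orientation; "ft_force": force on the tool from outside, world axes, zero at the start; "wrist_torque": the same for the moment, N m; "grip_width": finger opening in m.
Only numpy, scipy, OpenCV 4.12 (cv2) and the standard library are available. Lean on these libraries where they do the work, as an engineer would, in place of code of your own. Each camera call takes 0.05 s, during which the arm holds its last target.

### The job

The calibration is finished: take the steel masses off the dead-weight tester one by one from the top of the stack, and set each flat in the pocket of the carrying case that is made for its size. Set them down, do not let them drop, and leave the loose pressure gauge beside the case where it lies.

Things in the scene. Friction and masses are not known exactly. Their poses are not given: they have to be found in the camera images.
- tester: The dead-weight tester, fixed: grey, 260 mm (own x) by 400 mm (own y), deck 65 mm above the table. Origin at table height under the piston axis, z up. On the piston is a round carrier plate 52 mm across, its top 125 mm above the origin; the masses are stacked on it. An upright dial gauge, 205 mm high, stands 200 mm from it along own +y; all else near is under 110 mm.
- mass_69: The largest mass: a plain steel disc 69 mm across and 20 mm high, about 0.59 kg; at the start at the bottom of the stack, on the carrier plate. Origin at the centre of its underside; z is its axis, up. The discs lie loose and flat on one another, concentric within 3 mm.
- mass_56: The second largest mass: a plain steel disc 56 mm across and 22 mm high, about 0.43 kg; at the start on mass_69. Origin at the centre of its underside; z is its axis, up. The discs lie loose and flat on one another, concentric within 3 mm.
- mass_43: The second smallest mass: a plain steel disc 43 mm across and 24 mm high, about 0.27 kg; at the start on mass_56. Origin at the centre of its underside; z is its axis, up. The discs lie loose and flat on one another, concentric within 3 mm.
- mass_30: The smallest mass: a plain steel disc 30 mm across and 26 mm high, about 0.14 kg; at the start on top of the stack. Origin at the centre of its underside; z is its axis, up. The discs lie loose and flat on one another, concentric within 3 mm.
- seat_69: The place of the largest mass: a grey square block 100 x 100 x 18 mm fixed in the open black case, one of four set 2 x 2 at 102 mm pitch (corners vary). In its top is a round pocket 81 mm across, 5 mm deep, with blue felt. Origin at the centre of the block's underside, 6 mm above the table, x and y along its edges; pocket floor at z 13 mm, block top at 18 mm, case rim level with it.
- seat_56: The place of the second largest mass: a grey square block 100 x 100 x 18 mm fixed in the open black case, one of four set 2 x 2 at 102 mm pitch (corners vary). In its top is a round pocket 68 mm across, 5 mm deep, with blue felt. Origin at the centre of the block's underside, 6 mm above the table, x and y along its edges; pocket floor at z 13 mm, block top at 18 mm, case rim level with it.
- seat_43: The place of the second smallest mass: a grey square block 100 x 100 x 18 mm fixed in the open black case, one of four set 2 x 2 at 102 mm pitch (corners vary). In its top is a round pocket 55 mm across, 5 mm deep, with blue felt. Origin at the centre of the block's underside, 6 mm above the table, x and y along its edges; pocket floor at z 13 mm, block top at 18 mm, case rim level with it.
- seat_30: The place of the smallest mass: a grey square block 100 x 100 x 18 mm fixed in the open black case, one of four set 2 x 2 at 102 mm pitch (corners vary). In its top is a round pocket 42 mm across, 5 mm deep, with blue felt. Origin at the centre of the block's underside, 6 mm above the table, x and y along its edges; pocket floor at z 13 mm, block top at 18 mm, case rim level with it.
- gauge: A loose pressure gauge lying dial up on the table just beyond the case: black round case 100 mm across, 34 mm high, with a brass stem pointing along its own -y to 88 mm from the centre. Origin at the centre of its underside. Not to be moved.
Things that resemble listed ones, but are neither listed nor needed, are in the scene too. What is shaped like the mass_43 but blue is not meant.

How it is judged (in metres and radians):
On the way, in this order (a step that is already met when the one before it is completed fails the run):
1. the smallest mass lies in its own pocket, let go (horizontal distance between mass_30 and seat_30 below 0.009 m and z of mass_30 in the frame of seat_30 below 0.0155 m and angle between mass_30's own z axis and vertical below 0.08 rad and linear speed of mass_30 below 0.02 m/s and contact force between the fingers and mass_30 below 0.1 N), for 0.2 s.
2. the second smallest mass lies in its own pocket, let go (horizontal distance between mass_43 and seat_43 below 0.009 m and z of mass_43 in the frame of seat_43 below 0.0155 m and angle between mass_43's own z axis and vertical below 0.08 rad and linear speed of mass_43 below 0.02 m/s and contact force between the fingers and mass_43 below 0.1 N), for 0.2 s.
3. the second largest mass lies in its own pocket, let go (horizontal distance between mass_56 and seat_56 below 0.009 m and z of mass_56 in the frame of seat_56 below 0.0155 m and angle between mass_56's own z axis and vertical below 0.08 rad and linear speed of mass_56 below 0.02 m/s and contact force between the fingers and mass_56 below 0.1 N), for 0.2 s.
4. the largest mass lies in its own pocket, let go (horizontal distance between mass_69 and seat_69 below 0.009 m and z of mass_69 in the frame of seat_69 below 0.0155 m and angle between mass_69's own z axis and vertical below 0.08 rad and linear speed of mass_69 below 0.02 m/s and contact force between the fingers and mass_69 below 0.1 N), for 0.2 s.
At the end, for the whole second after the job is handed in: Each of the four masses lies at rest and let go in the pocket of its own size: centre within 9 mm of the pocket's centre, underside less than 2.5 mm above the pocket floor, axis within 0.08 rad of vertical, right way up (all of step 1 and all of step 2 and all of step 3 and all of step 4); the robot touches nothing.
It fails at once if the smallest mass is dropped (it moves faster than 0.55 m/s out of the fingers, a fall of about 15 mm) (contact force between the fingers and mass_30 below 0.1 N and linear speed of mass_30 above 0.55 m/s).
It fails at once if the second smallest mass is dropped (it moves faster than 0.55 m/s out of the fingers, a fall of about 15 mm) (contact force between the fingers and mass_43 below 0.1 N and linear speed of mass_43 above 0.55 m/s).
It fails at once if the second largest mass is dropped (it moves faster than 0.55 m/s out of the fingers, a fall of about 15 mm) (contact force between the fingers and mass_56 below 0.1 N and linear speed of mass_56 above 0.55 m/s).
It fails at once if the largest mass is dropped (it moves faster than 0.55 m/s out of the fingers, a fall of about 15 mm) (contact force between the fingers and mass_69 below 0.1 N and linear speed of mass_69 above 0.55 m/s).
It fails at once if the loose gauge is shifted by more than 15 mm (distance of gauge from where it was at the start of the episode above 0.015 m).
It also fails if it takes over 109 s, if anything falls off the work surface, if the arm or the gripper's body presses on something with over 40 N, if the wrist force passes 120 N, or if a joint passes its speed limit or range.

## Working session

There is one attempt and no reset: what is moved stays moved. The work goes in short steps, Python scripts to look and compute and a shell command to move; the robot and the scene stay as the last step left them, time stands still between calls to the robot, and variables do not carry over. Pictures are saved under pics/ and viewed, and the job is handed in when it is done.

```bash
mkdir -p pics; python3 - <<'E'
from rig import *
import cv2,numpy as np
print(observe(),grip_depth)
for n in("scene","top"):
    p=get_image(n); print(n,{k:(v if k!="frame" else v.shape) for k,v in p.items()})
    cv2.imwrite(f"pics/{n}0.png",p["frame"][:,:,::-1])
    for t in["tester","mass_69","mass_56","mass_43","mass_30","seat_69","seat_56","seat_43","seat_30","gauge"]:
        print(t,[(round(d["confidence"],2),np.round(d["box"],1).tolist()) for d in silhouettes(t,p)][:4])
E
```

```text
{'time_s': 0.0, 'q': array([-7.73674626e+01,  2.18428568e+01,  7.43878792e+01,  6.76513361e-06,
        8.38573146e+01, -1.23367720e+01]), 'qvel': array([-0.07544016, -0.00395879, -0.02032394,  0.04535006,  0.07260025,
       -0.07640238]), 'joint_efforts': array([ 7.79852735e-05, -4.48457623e+01, -2.31278515e+01, -2.27912269e-04,
        4.78702364e-03, -1.29266940e-05]), 'position': array([ 0.23209352, -0.49829186,  0.23067589]), 'tool_rot': array([[ 9.06534093e-01,  4.22132473e-01, -3.35973279e-04],
       [ 4.22132479e-01, -9.06532913e-01,  1.49959558e-03],
       [ 3.28457155e-04, -1.50125975e-03, -9.99998819e-01]]), 'ft_force': array([ 0.63554269, -0.60586109, -0.2863382 ]), 'wrist_torque': array([-0.00339635,  0.00400851,  0.0286063 ]), 'grip_width': 0.08524433415475068} 0.0187
scene {'frame': (384, 512, 3), 'fx': 428.00775179123684, 'fy': 428.00775179123684, 'cx': 261.41551803607183, 'cy': 188.0229312261714, 'xyz': array([1.02193811, 0.58363611, 0.63547587]), 'rotation': array([[-0.81876224,  0.31940317, -0.47708491],
       [ 0.57413157,  0.457165  , -0.67924451],
       [ 0
[... 2360 characters left out ...]
, 35.9])]
seat_69 [(0.92, [350.9, 207.5, 51.6, 57.0]), (0.84, [303.3, 198.7, 51.2, 49.7]), (0.78, [298.9, 243.7, 51.4, 51.3]), (0.57, [344.4, 253.6, 50.1, 53.1])]
seat_56 [(0.92, [350.9, 207.5, 51.6, 57.0]), (0.84, [303.3, 198.7, 51.2, 49.7]), (0.78, [298.9, 243.7, 51.4, 51.3]), (0.57, [344.4, 253.6, 50.1, 53.1])]
seat_43 [(0.92, [350.9, 207.5, 51.6, 57.0]), (0.84, [303.3, 198.7, 51.2, 49.7]), (0.78, [298.9, 243.7, 51.4, 51.3]), (0.57, [344.4, 253.6, 50.1, 53.1])]
seat_30 [(0.92, [350.9, 207.5, 51.6, 57.0]), (0.84, [303.3, 198.7, 51.2, 49.7]), (0.78, [298.9, 243.7, 51.4, 51.3]), (0.57, [344.4, 253.6, 50.1, 53.1])]
gauge [(0.69, [346.8, 147.6, 59.7, 47.6]), (0.32, [344.2, 253.6, 50.5, 53.8])]
```

```bash
python3 - <<'E'
import cv2
for n in("scene","top"):
    a=cv2.imread(f"pics/{n}0.png"); cv2.imwrite(f"pics/{n}0b.png",cv2.resize(a,(800,600),interpolation=cv2.INTER_CUBIC))
a=cv2.imread("pics/top0.png")[130:250,60:240];cv2.imwrite("pics/c1.png",cv2.resize(a,None,fx=4.4,fy=4.4,interpolation=cv2.INTER_CUBIC))
a=cv2.imread("pics/scene0.png")[170:320,280:450];cv2.imwrite("pics/c2.png",cv2.resize(a,None,fx=4,fy=4,interpolation=cv2.INTER_CUBIC))
E
```

```text
(no output)
```

View pics/scene0b.png

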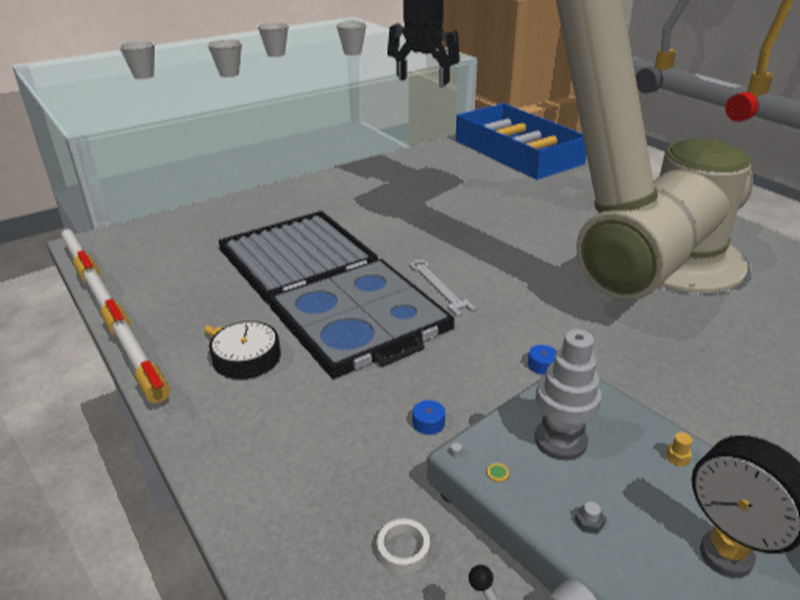

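View pics/top0b.png

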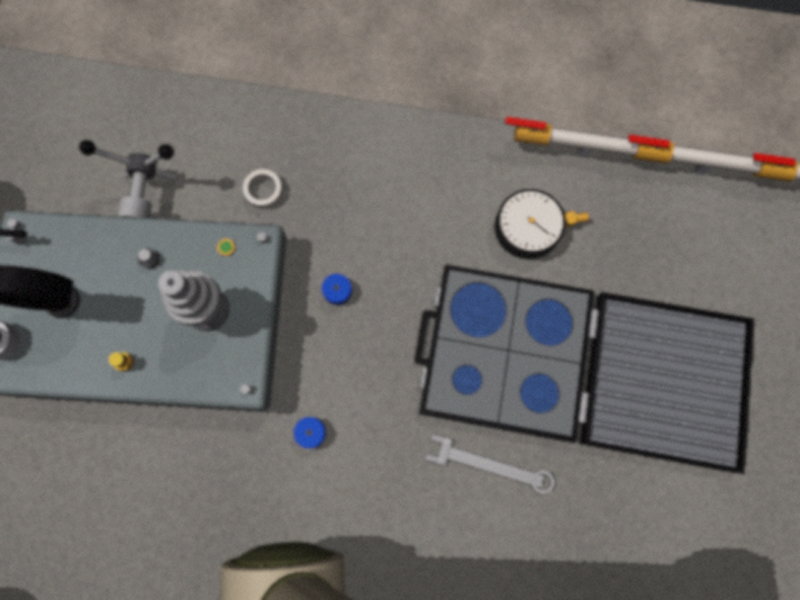

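View pics/c1.png

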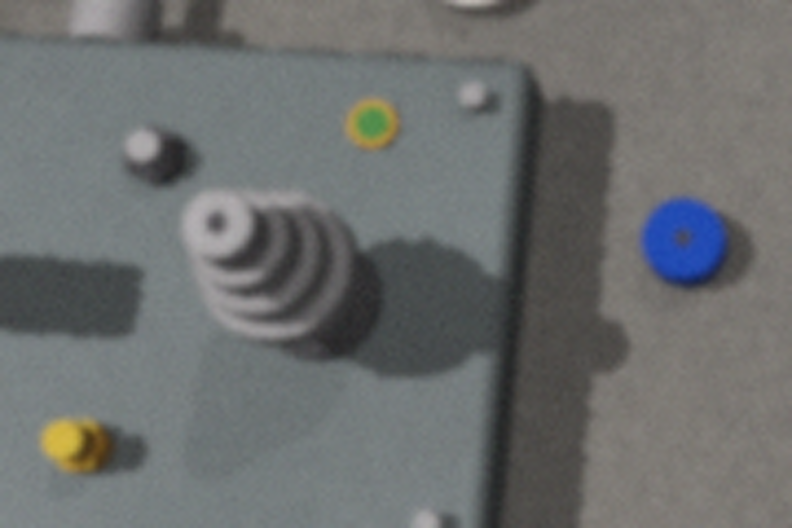

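View pics/c2.png

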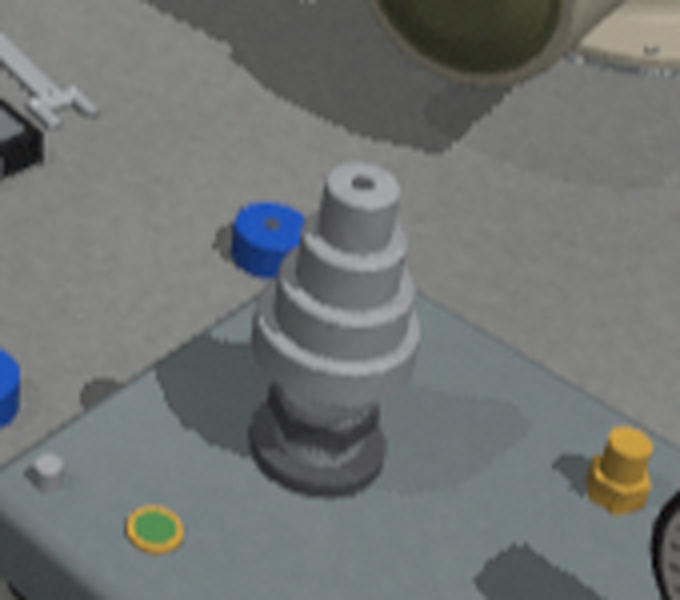

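Scene picture: the stack on the tester has mass_30 on top, at about (370,215) in scene and (110,181) in top. The empty case shows four blue pockets. In top at 800 px, seat_69 is (478,309), seat_56 (549,322), seat_43 (539,393) and seat_30 (466,379).

These could be mistaken for the masses, in top at 512 px:
- blue discs at (216,184) and (199,277)
- white ring at (168,120)
- steel knob at (94,165)

By the description, the grey stack at (110,181) to (125,190) is the right one, and the crops confirm it.

```bash
cat > h.py <<'E'
import cv2,numpy as np
from scipy.optimize import least_squares
def proj(p,X):
    X=np.atleast_2d(X); c=(X-p["xyz"])@p["rotation"]
    return np.c_[p["fx"]*c[:,0]/c[:,2]+p["cx"],p["fy"]*c[:,1]/c[:,2]+p["cy"]]
def ray(p,uv,z):
    d=p["rotation"]@np.array([(uv[0]-p["cx"])/p["fx"],(uv[1]-p["cy"])/p["fy"],1]); s=(z-p["xyz"][2])/d[2]
    return p["xyz"]+s*d
def circ(x,y,z,r,n=60):
    t=np.linspace(0,2*np.pi,n,endpoint=False); return np.c_[x+r*np.cos(t),y+r*np.sin(t),np.full(n,z)]
def big(p,c,w,name,s=6,draw=[]):
    x0,y0=int(c[0]-w),int(c[1]-w*.75); a=p["frame"][max(y0,0):y0+int(1.5*w),max(x0,0):x0+2*w,::-1]
    a=cv2.resize(a,None,fx=s,fy=s,interpolation=cv2.INTER_CUBIC)
    for q in draw:
        u=((proj(p,q)-[max(x0,0),max(y0,0)]+.5)*s).astype(int); cv2.polylines(a,[u.reshape(-1,1,2)],True,(0,0,255),1)
    cv2.imwrite("pics/"+name,a)
E
python3 - <<'E'
from h import *; from rig import *
res={}
for n in("top","scene"):
    p=get_image(n); np.save(f"{n}_p.npy",p,allow_pickle=True)
    f=p["frame"].astype(int)
    m=((f[:,:,2]-f[:,:,0]>25)).astype(np.uint8)
    N,l,s,c=cv2.connectedComponentsWithStats(m)
    for i in range(1,N):
        if s[i,4]>60:
            w=ray(p,c[i],.0215); print(n,c[i].round(1),s[i,4],w.round(4), "d~",round(2e3*np.sqrt(s[i,4]/np.pi*np.linalg.norm(w-p["xyz"])**2/(p["fx"]**2*abs((w-p["xyz"])[2])/np.linalg.norm(w-p["xyz"]))),1))
o=observe(); print(o["time_s"])
p=get_image("scene"); print("tcp px",proj(p,o["position"]), "axis40", proj(p,o["position"]-.05*o["tool_rot"][:,2]))
y=o["tool_rot"][:,1]; print([proj(p,o["position"]+k*.0427*y-o["tool_rot"][:,2]*d).round(1).tolist() for k in(-1,1) for d in(0,.013)])
big(p,proj(p,o["position"])[0],45,"tip.png",8,[np.array([o["position"]-.05*y,o["position"]+.05*y])])
E
```

```text
top [215.  184.2] 333 [0.6337 0.0743 0.0215] d~ 47.4
top [305.6 198. ] 1000 [ 0.6351 -0.1316  0.0215] d~ 81.6
top [350.9 206. ] 710 [ 0.6333 -0.2334  0.0215] d~ 70.3
top [298.5 242.8] 283 [ 0.5336 -0.1295  0.0215] d~ 42.3
top [344.9 251.2] 498 [ 0.5318 -0.2315  0.0215] d~ 57.3
top [197.5 276.5] 367 [0.427  0.0745 0.0215] d~ 48.0
scene [333.1  90. ] 2301 [-0.1264 -0.5655  0.0215] d~ 369.4
scene [236.4 181.1] 170 [ 0.532  -0.2288  0.0215] d~ 52.7
scene [201.9 193.5] 299 [ 0.6339 -0.23    0.0215] d~ 66.3
scene [257.7 199.7] 112 [ 0.5339 -0.127   0.0215] d~ 38.8
scene [221.8 213.8] 526 [ 0.636  -0.1282  0.0215] d~ 79.0
scene [345.9 228.7] 276 [0.435  0.0796 0.0215] d~ 54.9
scene [274.  266.5] 416 [0.6391 0.0833 0.0215] d~ 56.6
1.2
tcp px [[269.36251312  56.30298947]] axis40 [[269.55059433  39.93157811]]
[[[281.5, 58.4]], [[281.6, 54.2]], [[257.6, 54.3]], [[257.6, 50.1]]]
```

View pics/tip.png

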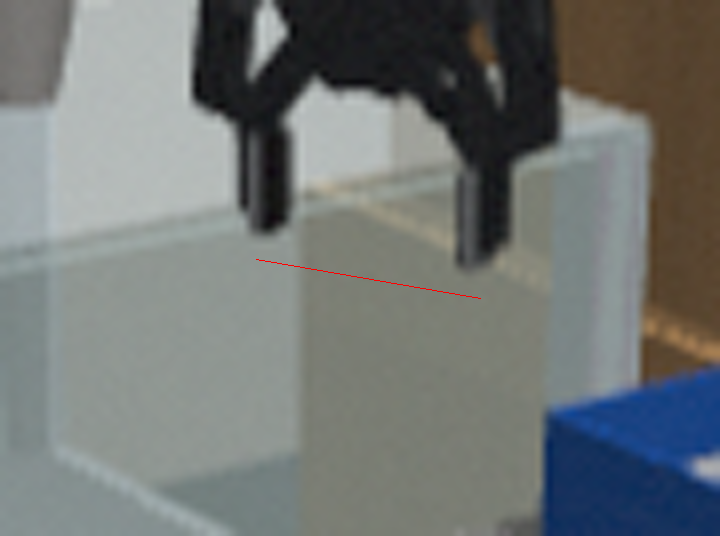

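Tip crop: the open fingertips sit about 3.7 px (11–13 mm) above the projected TCP line. So the TCP is the shut tip, and open pads stand about 13 mm back. Now I'll locate the stack.

```bash
python3 - <<'E'
from h import *
T=np.load("top_p.npy",allow_pickle=True).item();S=np.load("scene_p.npy",allow_pickle=True).item()
a=ray(T,(109.0,180.0),.217);b=ray(S,(370.3,215.6),.217);print(a.round(4),b.round(4)); c=(a+b)/2
print(proj(T,circ(*c[:2],.217,.015)).mean(0))
D=[circ(*c[:2],z,r/2e3) for z,r in((.217,30),(.191,30),(.191,43),(.167,56),(.145,69),(.125,69))]
big(T,(120,187),32,"st_t.png",10,D);big(S,(368,235),32,"st_s.png",10,D)
E
```

```text
[0.5669 0.237  0.217 ] [0.5665 0.2386 0.217 ]
[108.53484694 180.06123313]
```

View pics/st_t.png

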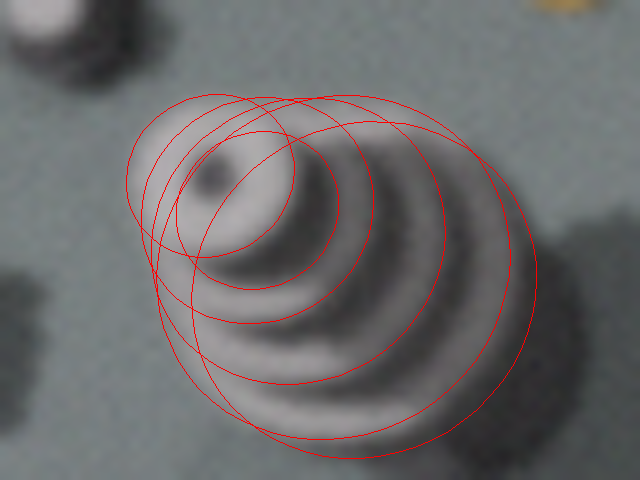

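View pics/st_s.png

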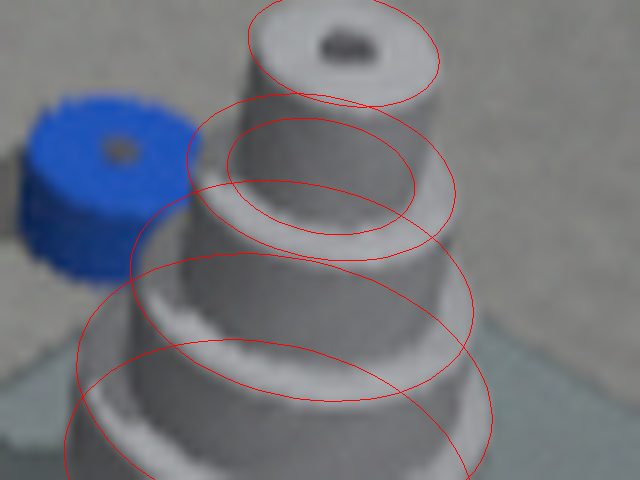

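The overlay fits in both views, so the stack axis is at about (0.5667, 0.2378). I'll keep the tool yaw and go above it.

```bash
cat > go.py <<'E'
import sys; from rig import observe; import numpy as np
o=observe(); t=np.array(list(map(float,sys.argv[1:4]))); d=t-o["position"]
print("t",round(o["time_s"],2),"pos",o["position"].round(4),"tool delta",(o["tool_rot"].T@d).round(4),"w",round(o["grip_width"],4),"F",o["ft_force"].round(1),"q",o["q"].round(0))
E
python3 go.py .5667 .2378 .27
```

```text
t 1.25 pos [ 0.2322 -0.4986  0.2313] tool delta [ 0.6141 -0.5263 -0.0387] w 0.0855 F [-0.1 -0.5  0.1] q [-77.  22.  74.  -0.  84. -12.]
```

```bash
python3 -m crank '{"slide":[[0.02,-0.017,-0.02],[0.05,-0.043,-0.035],[0.08,-0.069,-0.039],[0.115,-0.099,-0.039],[0.15,-0.129,-0.039],[0.185,-0.159,-0.039],[0.22,-0.189,-0.039],[0.255,-0.219,-0.039]],"roll":[0,0,0,0,0,0,0,0],"grip":[0.085,0.085,0.085,0.085,0.085,0.085,0.085,0.085]}' 40; python3 go.py .5667 .2378 .27
```

```text
time_s: 2.05
position: [0.3712, -0.1906, 0.2706]
tool_rot: [[0.907, 0.422, 0.001], [0.422, -0.907, -0.0], [0.0, 0.001, -1.0]]
ft_force: [1.4, -1.0, -0.2]
grip_width: 0.0849
t 2.05 pos [ 0.3712 -0.1906  0.2706] tool delta [ 0.3579 -0.306   0.0005] w 0.0849 F [ 1.4 -1.  -0.2] q [-44.   6.  89.   0.  85.  22.]
```

```bash
python3 -m crank '{"slide":[[0.035,-0.03,0],[0.075,-0.064,0],[0.115,-0.098,0],[0.155,-0.132,0],[0.195,-0.167,0],[0.235,-0.201,0],[0.27,-0.231,0],[0.3,-0.257,0]],"roll":[0,0,0,0,0,0,0,0],"grip":[0.065,0.065,0.065,0.065,0.065,0.065,0.065,0.065]}' 40; python3 go.py .5667 .2378 .27
```

```text
time_s: 2.85
position: [0.5348, 0.1695, 0.2704]
tool_rot: [[0.906, 0.422, 0.0], [0.422, -0.906, -0.0], [0.0, 0.0, -1.0]]
ft_force: [1.5, -1.4, 0.4]
grip_width: 0.0651
t 2.85 pos [0.5348 0.1695 0.2704] tool delta [ 0.0578 -0.0485  0.0004] w 0.0651 F [ 1.5 -1.4  0.4] q [ 5. 22. 68. -0. 90. 71.]
```

```bash
python3 -m crank '{"slide":[[0.025,-0.02,0],[0.04,-0.036,0],[0.05,-0.044,0],[0.056,-0.049,0],[0.059,-0.05,0],[0.059,-0.05,0],[0.059,-0.05,0],[0.059,-0.05,0]],"roll":[0,0,0,0,0,0,0,0],"grip":[0.065,0.065,0.065,0.065,0.065,0.065,0.065,0.065]}' 40; python3 go.py .5667 .2378 .27
```

```text
time_s: 3.65
position: [0.5667, 0.2368, 0.2706]
tool_rot: [[0.907, 0.421, 0.0], [0.421, -0.907, -0.0], [0.0, 0.0, -1.0]]
ft_force: [0.3, 0.4, 0.1]
grip_width: 0.065
t 3.65 pos [0.5667 0.2368 0.2706] tool delta [ 0.0004 -0.0009  0.0006] w 0.065 F [0.3 0.4 0.1] q [12. 27. 59. -0. 94. 77.]
```

```bash
python3 -m crank '{"slide":[[0,-0.001,0.01],[0,-0.001,0.025],[0,-0.001,0.04],[0,-0.001,0.053],[0,-0.001,0.063],[0,-0.001,0.069],[0,-0.001,0.072],[0,-0.001,0.072]],"roll":[0,0,0,0,0,0,0,0],"grip":[0.065,0.065,0.065,0.065,0.065,0.065,0.065,0.065]}' 40; python3 go.py .5667 .2378 .198
python3 - <<'E'
from h import *; from rig import *
T=get_image("top");S=get_image("scene")
big(T,(115,185),38,"g1t.png",8);big(S,(368,220),38,"g1s.png",8)
E
```

```text
time_s: 4.45
position: [0.5663, 0.2383, 0.1982]
tool_rot: [[0.907, 0.422, -0.0], [0.422, -0.907, 0.0], [-0.0, -0.0, -1.0]]
ft_force: [0.3, 0.3, 0.6]
grip_width: 0.0648
t 4.45 pos [0.5663 0.2383 0.1982] tool delta [0.0001 0.0007 0.0002] w 0.0648 F [0.3 0.3 0.6] q [12. 30. 67.  0. 84. 77.]
```

View pics/g1s.png

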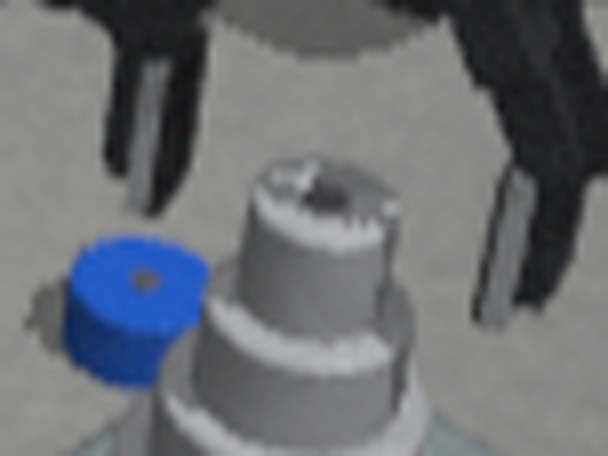

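View pics/g1t.png

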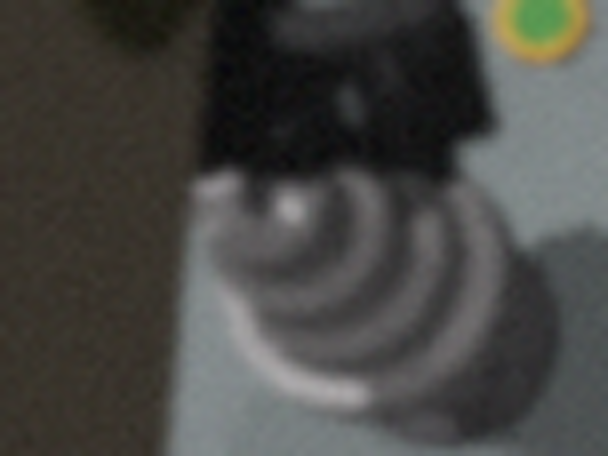

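The jaws bracket mass_30 evenly in scene: fingers at about (150,150) and (510,240), mass at (320,230) in the crop. Closing.

```bash
python3 -m crank '{"slide":[[0,0,0],[0,0,0],[0,0,0],[0,0,0],[0,0,0],[0,0,0],[0,0,0],[0,0,0]],"roll":[0,0,0,0,0,0,0,0],"grip":[0.055,0.045,0.038,0.034,0.031,0.028,0.025,0.02]}' 30; python3 go.py .5338 -.1283 .26
```

```text
time_s: 5.35
position: [0.5665, 0.2382, 0.1986]
tool_rot: [[0.907, 0.422, 0.001], [0.422, -0.907, -0.0], [0.001, 0.0, -1.0]]
ft_force: [0.8, -2.2, 3.4]
grip_width: 0.0276
t 5.35 pos [0.5665 0.2382 0.1986] tool delta [-0.1843  0.3185 -0.0613] w 0.0276 F [ 0.8 -2.2  3.4] q [12. 30. 67. -0. 84. 77.]
```

```bash
python3 -m crank '{"slide":[[0,0,0],[0,0,0],[0,0,0],[0,0,-0.001],[0,0,-0.003],[0,0,-0.005],[0,0,-0.007],[0,0,-0.008]],"roll":[0,0,0,0,0,0,0,0],"grip":[0.02,0.02,0.02,0.02,0.02,0.02,0.02,0.02]}' 40; python3 go.py .5338 -.1283 .26
python3 - <<'E'
from h import *; from rig import *
T=get_image("top");S=get_image("scene")
big(T,(115,185),38,"g2t.png",8);big(S,(368,220),38,"g2s.png",8)
E
```

```text
time_s: 6.15
position: [0.5663, 0.2385, 0.2064]
tool_rot: [[0.906, 0.422, -0.0], [0.422, -0.906, 0.0], [-0.0, -0.0, -1.0]]
ft_force: [0.4, -0.1, -0.7]
grip_width: 0.0276
t 6.15 pos [0.5663 0.2385 0.2064] tool delta [-0.1843  0.3187 -0.0536] w 0.0276 F [ 0.4 -0.1 -0.7] q [12. 29. 66.  0. 85. 77.]
```

View pics/g2s.png

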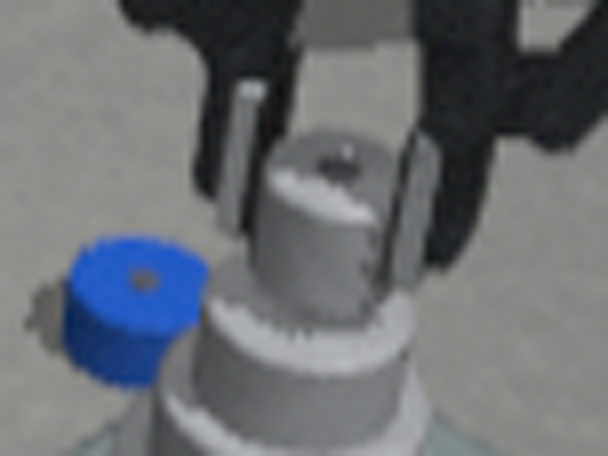

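mass_30 is clear of the stack: its hole moved up about 30 crop px, roughly 8 mm. Carrying it to seat_30.

```bash
python3 -m crank '{"slide":[[0,0,-0.015],[0,0,-0.035],[-0.01,0.017,-0.05],[-0.026,0.045,-0.054],[-0.045,0.078,-0.054],[-0.065,0.112,-0.054],[-0.085,0.147,-0.054],[-0.105,0.182,-0.054]],"roll":[0,0,0,0,0,0,0,0],"grip":[0.02,0.02,0.02,0.02,0.02,0.02,0.02,0.02]}' 40;  python3 go.py .5338 -.1283 .26
```

```text
time_s: 7.05
position: [0.5475, 0.0276, 0.2604]
tool_rot: [[0.906, 0.422, 0.0], [0.422, -0.906, 0.0], [0.0, 0.0, -1.0]]
ft_force: [0.2, 0.6, -2.2]
grip_width: 0.0276
t 7.05 pos [0.5475 0.0276 0.2604] tool delta [-0.0783  0.1355  0.0004] w 0.0276 F [ 0.2  0.6 -2.2] q [-9. 21. 71.  0. 88. 56.]
```

```bash
python3 -m crank '{"slide":[[-0.02,0.034,0],[-0.038,0.066,0],[-0.055,0.095,0],[-0.067,0.116,0],[-0.074,0.129,0.01],[-0.078,0.135,0.03],[-0.079,0.137,0.05],[-0.079,0.137,0.07]],"roll":[0,0,0,0,0,0,0,0],"grip":[0.02,0.02,0.02,0.02,0.02,0.02,0.02,0.02]}' 40;  python3 go.py .5338 -.1283 .026
```

```text
time_s: 7.85
position: [0.5339, -0.1284, 0.1888]
tool_rot: [[0.907, 0.422, -0.001], [0.422, -0.907, 0.0], [-0.0, -0.001, -1.0]]
ft_force: [-0.1, 0.2, -1.3]
grip_width: 0.0274
t 7.85 pos [ 0.5339 -0.1284  0.1888] tool delta [-1.000e-04 -0.000e+00  1.628e-01] w 0.0274 F [-0.1  0.2 -1.3] q [-26.  24.  79.   0.  78.  39.]
```

```bash
python3 -m crank '{"slide":[[0,0,0.02],[0,0,0.045],[0,0,0.07],[0,0,0.095],[0,0,0.118],[0,0,0.134],[0,0,0.142],[0,0,0.144]],"roll":[0,0,0,0,0,0,0,0],"grip":[0.02,0.02,0.02,0.02,0.02,0.02,0.02,0.02]}' 40;  python3 go.py .5338 -.1283 .0265
python3 - <<'E'
from h import *; from rig import *
T=get_image("top");S=get_image("scene")
c=np.array([.5338,-.1283]);D=[circ(*c,.024,.021),circ(*c,.0635-.0265+.019-.026+.0158,.015),]
big(T,(298,240),38,"p1t.png",8,D[:1]);big(S,(258,195),38,"p1s.png",8,D[:1])
E
```

```text
time_s: 8.65
position: [0.5339, -0.128, 0.0454]
tool_rot: [[0.906, 0.422, -0.001], [0.422, -0.906, 0.001], [-0.001, -0.001, -1.0]]
ft_force: [1.1, -0.4, -1.6]
grip_width: 0.0278
t 8.65 pos [ 0.5339 -0.128   0.0454] tool delta [-0.0002  0.0003  0.0189] w 0.0278 F [ 1.1 -0.4 -1.6] q [-26.  33.  89.   0.  58.  39.]
```

View pics/p1s.png

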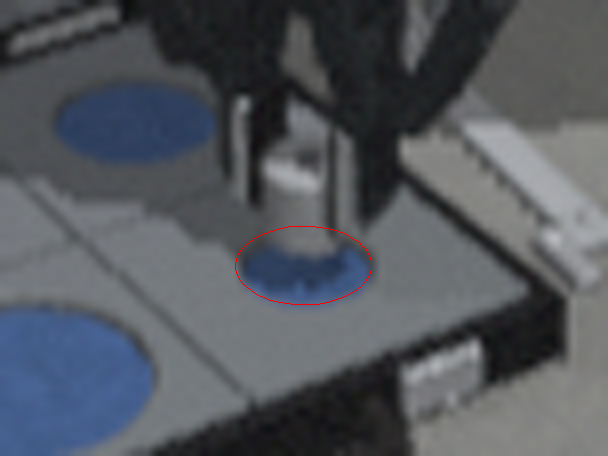

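View pics/p1t.png

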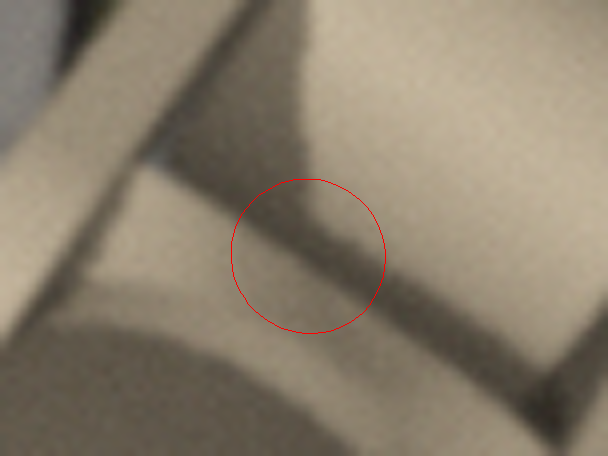

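Scene crop: the disc at (295,200) hangs over the centre of the circled pocket (305,265). Top is hidden by the arm. Lowering.

```bash
python3 -m crank '{"slide":[[0,0,0.004],[0,0,0.009],[0,0,0.013],[0,0,0.0155],[0,0,0.017],[0,0,0.018],[0,0,0.0185],[0,0,0.019]],"roll":[0,0,0,0,0,0,0,0],"grip":[0.02,0.02,0.02,0.02,0.02,0.02,0.02,0.02]}' 40;  python3 go.py .5338 -.1283 .0265
```

```text
time_s: 9.55
position: [0.5342, -0.1285, 0.0274]
tool_rot: [[0.907, 0.422, 0.0], [0.422, -0.907, -0.0], [0.0, 0.0, -1.0]]
ft_force: [-0.0, 0.1, -1.3]
grip_width: 0.0276
t 9.55 pos [ 0.5342 -0.1285  0.0274] tool delta [-0.0003 -0.0004  0.0009] w 0.0276 F [-0.   0.1 -1.3] q [-26.  35.  90.   0.  55.  39.]
```

```bash
python3 -m crank '{"slide":[[0,0,0.0005],[0,0,0.001],[0,0,0.001],[0,0,0.0012],[0,0,0.0014],[0,0,0.0014],[0,0,0.0014],[0,0,0.0014]],"roll":[0,0,0,0,0,0,0,0],"grip":[0.02,0.02,0.02,0.02,0.02,0.02,0.02,0.02]}' 40;  python3 go.py .5338 -.1283 .0265
```

```text
time_s: 10.35
position: [0.5343, -0.1285, 0.0266]
tool_rot: [[0.906, 0.422, 0.001], [0.422, -0.906, -0.0], [0.0, 0.001, -1.0]]
ft_force: [-2.6, 0.6, 7.9]
grip_width: 0.0276
t 10.35 pos [ 0.5343 -0.1285  0.0266] tool delta [-0.0003 -0.0004  0.0001] w 0.0276 F [-2.6  0.6  7.9] q [-26.  35.  90.  -0.  55.  39.]
```

Contact at about 9 N net, so the disc is seated at the expected height of 0.0266. Opening and retreating.

```bash
python3 -m crank '{"slide":[[0,0,-0.0005],[0,0,-0.0005],[0,0,-0.0005],[0,0,-0.0005],[0,0,-0.0005],[0,0,-0.0005],[0,0,-0.0005],[0,0,-0.006]],"roll":[0,0,0,0,0,0,0,0],"grip":[0.032,0.036,0.042,0.05,0.055,0.06,0.06,0.06]}' 40;  python3 go.py .5667 .2378 .24
```

```text
time_s: 11.15
position: [0.5338, -0.1284, 0.0316]
tool_rot: [[0.907, 0.422, -0.001], [0.422, -0.907, 0.001], [-0.001, -0.001, -1.0]]
ft_force: [-0.6, -0.3, -0.1]
grip_width: 0.0598
t 11.15 pos [ 0.5338 -0.1284  0.0316] tool delta [ 0.1842 -0.3183 -0.2082] w 0.0598 F [-0.6 -0.3 -0.1] q [-26.  35.  90.   0.  56.  39.]
```

```bash
python3 -m crank '{"slide":[[0,0,-0.02],[0,0,-0.05],[0,0,-0.09],[0,0,-0.13],[0,0,-0.165],[0.017,-0.029,-0.185],[0.037,-0.063,-0.2],[0.057,-0.097,-0.205]],"roll":[0,0,0,0,0,0,0,0],"grip":[0.06,0.065,0.07,0.075,0.08,0.08,0.08,0.08]}' 40;  python3 go.py .5667 .2378 .24
python3 - <<'E'
from h import *; from rig import *
S=get_image("scene");T=get_image("top")
c=np.array([.5338,-.1283]);D=[circ(*c,.024,.021),circ(*c,.045,.015),circ(*c,.019,.015)]
big(S,(258,195),38,"r1s.png",8,D);big(T,(298,240),38,"r1t.png",8,D)
E
```

```text
time_s: 11.95
position: [0.5452, -0.0155, 0.2392]
tool_rot: [[0.907, 0.421, 0.003], [0.421, -0.907, -0.001], [0.003, 0.002, -1.0]]
ft_force: [0.7, 0.3, -0.2]
grip_width: 0.0798
t 11.95 pos [ 0.5452 -0.0155  0.2392] tool delta [ 0.1262 -0.2207 -0.0009] w 0.0798 F [ 0.7  0.3 -0.2] q [-14.  21.  74.   0.  84.  51.]
```

View pics/r1s.png

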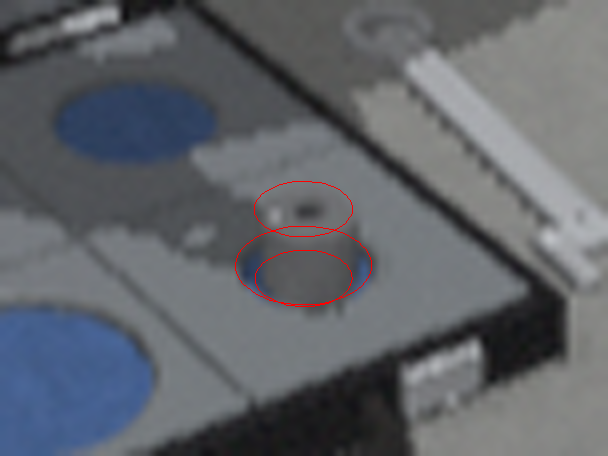

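View pics/r1t.png

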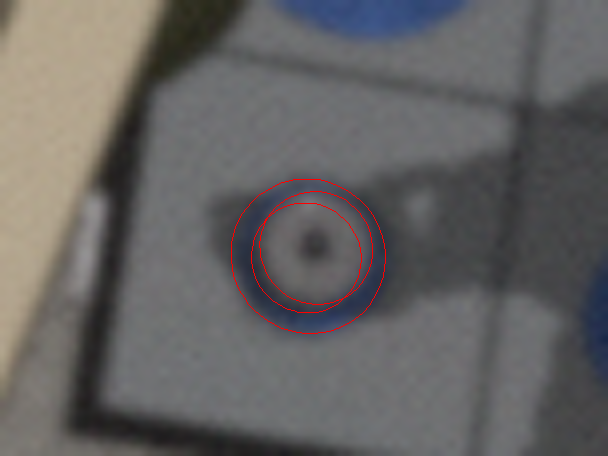

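Both views show mass_30 standing centred in its pocket, with a blue ring round it. Checking the stack for mass_43.

```bash
python3 - <<'E'
from h import *; from rig import *
S=get_image("scene");T=get_image("top")
c=np.array([.5667,.2378])
D=[circ(*c,z,r/2e3) for z,r in((.191,43),(.167,56),(.145,69))]
big(T,(120,187),32,"s2t.png",10,D);big(S,(368,240),32,"s2s.png",10,D)
E
```

```text
(no output)
```

View pics/s2s.png

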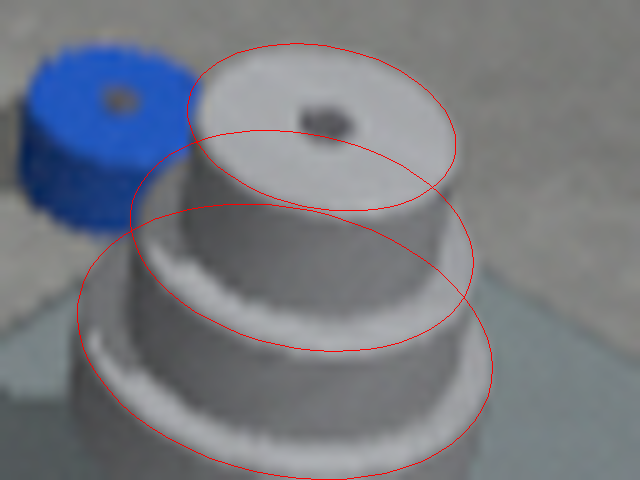

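View pics/s2t.png

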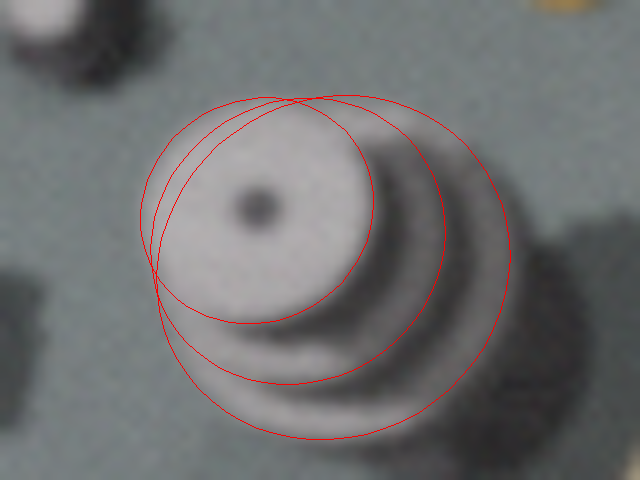

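mass_43 is concentric with the overlay in both views, with its hole within about 1 px of centre. Moving over it and down.

```bash
python3 -m crank '{"slide":[[0.018,-0.031,0],[0.038,-0.066,0],[0.058,-0.101,0],[0.078,-0.136,0],[0.098,-0.171,0],[0.113,-0.198,0],[0.122,-0.214,0],[0.126,-0.221,0]],"roll":[0,0,0,0,0,0,0,0],"grip":[0.08,0.08,0.08,0.08,0.08,0.08,0.08,0.08]}' 40;  python3 go.py .5667 .2378 .1725
```

```text
time_s: 12.95
position: [0.5661, 0.2373, 0.2365]
tool_rot: [[0.906, 0.422, -0.001], [0.422, -0.906, -0.0], [-0.001, 0.0, -1.0]]
ft_force: [-1.4, -0.4, 0.6]
grip_width: 0.08
t 12.95 pos [0.5661 0.2373 0.2365] tool delta [ 0.0008 -0.0002  0.064 ] w 0.08 F [-1.4 -0.4  0.6] q [12. 28. 63. -0. 89. 77.]
```

```bash
python3 -m crank '{"slide":[[0,0,0.01],[0,0,0.022],[0,0,0.036],[0,0,0.048],[0,0,0.057],[0,0,0.062],[0,0,0.064],[0,0,0.064]],"roll":[0,0,0,0,0,0,0,0],"grip":[0.08,0.08,0.08,0.08,0.075,0.07,0.06,0.06]}' 40;  python3 go.py .5667 .2378 .1725
```

```text
time_s: 13.75
position: [0.5659, 0.237, 0.173]
tool_rot: [[0.907, 0.422, 0.0], [0.422, -0.907, -0.0], [0.0, 0.0, -1.0]]
ft_force: [-0.4, 0.2, -0.6]
grip_width: 0.0603
t 13.75 pos [0.5659 0.237  0.173 ] tool delta [ 0.0011 -0.0004  0.0005] w 0.0603 F [-0.4  0.2 -0.6] q [12. 31. 69. -0. 80. 77.]
```

```bash
python3 -m crank '{"slide":[[0,0,0],[0,0,0],[0,0,0],[0,0,0],[0,0,0],[0,0,0],[0,0,0],[0,0,0]],"roll":[0,0,0,0,0,0,0,0],"grip":[0.054,0.05,0.047,0.045,0.043,0.041,0.037,0.033]}' 30; python3 go.py .5319 -.2302 .26
```

```text
time_s: 14.55
position: [0.5659, 0.237, 0.1733]
tool_rot: [[0.907, 0.422, 0.001], [0.422, -0.907, -0.0], [0.0, 0.0, -1.0]]
ft_force: [-1.0, -0.4, 3.7]
grip_width: 0.0407
t 14.55 pos [0.5659 0.237  0.1733] tool delta [-0.228   0.4092 -0.0868] w 0.0407 F [-1.  -0.4  3.7] q [12. 31. 69. -0. 80. 77.]
```

```bash
python3 -m crank '{"slide":[[0,0,0],[0,0,0],[0,0,-0.001],[0,0,-0.003],[0,0,-0.005],[0,0,-0.007],[0,0,-0.009],[0,0,-0.01]],"roll":[0,0,0,0,0,0,0,0],"grip":[0.03,0.03,0.03,0.03,0.03,0.03,0.03,0.03]}' 50; python3 go.py .5319 -.2302 .26
python3 - <<'E'
from h import *; from rig import *
S=get_image("scene")
big(S,(368,225),38,"g3s.png",8)
E
```

```text
time_s: 15.35
position: [0.5659, 0.2371, 0.1831]
tool_rot: [[0.907, 0.422, 0.0], [0.422, -0.907, 0.0], [0.0, -0.0, -1.0]]
ft_force: [-0.1, -0.4, -1.6]
grip_width: 0.0404
t 15.35 pos [0.5659 0.2371 0.1831] tool delta [-0.228   0.4092 -0.0769] w 0.0404 F [-0.1 -0.4 -1.6] q [12. 30. 68.  0. 82. 77.]
```

View pics/g3s.png

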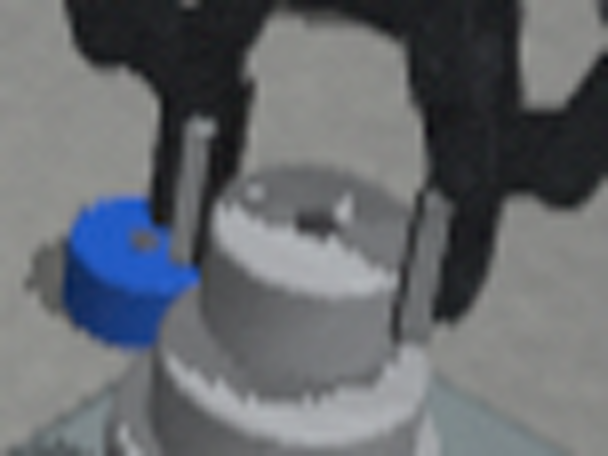

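mass_43 is held: its hole is at (318,218) in the crop, shifted upward, and the fingers are on both sides. Carrying it to seat_43.

```bash
python3 -m crank '{"slide":[[0,0,-0.015],[0,0,-0.04],[-0.01,0.018,-0.065],[-0.028,0.05,-0.076],[-0.048,0.086,-0.077],[-0.068,0.122,-0.077],[-0.089,0.16,-0.077],[-0.11,0.197,-0.077]],"roll":[0,0,0,0,0,0,0,0],"grip":[0.03,0.03,0.03,0.03,0.03,0.03,0.03,0.03]}' 50;  python3 go.py .5319 -.2302 .26
```

```text
time_s: 16.2
position: [0.5489, 0.0104, 0.26]
tool_rot: [[0.906, 0.422, 0.0], [0.422, -0.906, -0.0], [0.0, 0.0, -1.0]]
ft_force: [0.0, -1.5, -2.6]
grip_width: 0.0398
t 16.2 pos [0.5489 0.0104 0.26  ] tool delta [-0.117   0.2109  0.    ] w 0.0398 F [ 0.  -1.5 -2.6] q [-11.  21.  71.   0.  88.  54.]
```

```bash
python3 -m crank '{"slide":[[-0.02,0.036,0],[-0.04,0.072,0],[-0.06,0.108,0],[-0.08,0.144,0],[-0.098,0.176,0],[-0.11,0.198,0.005],[-0.116,0.209,0.02],[-0.118,0.212,0.045]],"roll":[0,0,0,0,0,0,0,0],"grip":[0.03,0.03,0.03,0.03,0.03,0.03,0.03,0.03]}' 50;  python3 go.py .5319 -.2302 .045
```

```text
time_s: 17.0
position: [0.532, -0.232, 0.2154]
tool_rot: [[0.907, 0.42, 0.003], [0.42, -0.907, -0.002], [0.001, 0.003, -1.0]]
ft_force: [0.0, -0.0, -2.2]
grip_width: 0.0401
t 17.0 pos [ 0.532  -0.232   0.2154] tool delta [ 0.0004 -0.0022  0.1704] w 0.0401 F [ 0.  -0.  -2.2] q [-35.  25.  71.  -0.  83.  30.]
```

```bash
python3 -m crank '{"slide":[[0,-0.001,0.02],[0,-0.001,0.045],[0,-0.001,0.075],[0,-0.001,0.105],[0,-0.001,0.13],[0,-0.001,0.153],[0,-0.001,0.167],[0,-0.001,0.17]],"roll":[0,0,0,0,0,0,0,0],"grip":[0.03,0.03,0.03,0.03,0.03,0.03,0.03,0.03]}' 50;  python3 go.py .5319 -.2302 .0253
python3 - <<'E'
from h import *; from rig import *
S=get_image("scene")
c=np.array([.5319,-.2302])
big(S,(236,180),38,"p2s.png",8,[circ(*c,.024,.0275)])
E
```

```text
time_s: 17.8
position: [0.5308, -0.2287, 0.0433]
tool_rot: [[0.907, 0.422, -0.002], [0.422, -0.907, 0.002], [-0.002, -0.003, -1.0]]
ft_force: [0.4, -0.3, -3.1]
grip_width: 0.0401
t 17.8 pos [ 0.5308 -0.2287  0.0433] tool delta [0.0004 0.0019 0.018 ] w 0.0401 F [ 0.4 -0.3 -3.1] q [-35.  36.  84.   0.  60.  30.]
```

View pics/p2s.png

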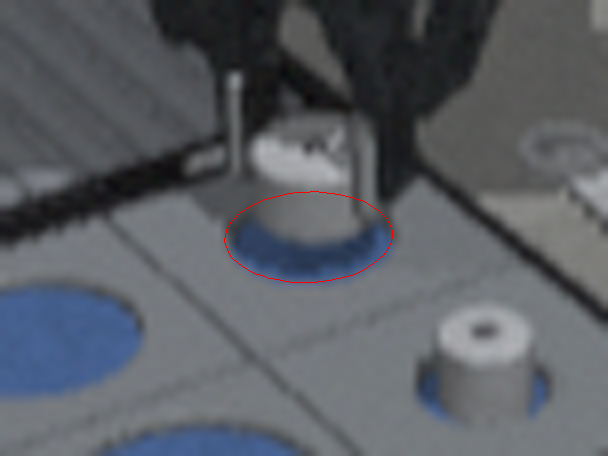

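The disc at (305,190) is over pocket 43 at (309,237). Lowering with a 1 mm correction.

```bash
python3 -m crank '{"slide":[[0,0.001,0.004],[0,0.001,0.008],[0,0.001,0.012],[0,0.001,0.0145],[0,0.001,0.016],[0,0.001,0.017],[0,0.001,0.0175],[0,0.001,0.018]],"roll":[0,0,0,0,0,0,0,0],"grip":[0.03,0.03,0.03,0.03,0.03,0.03,0.03,0.03]}' 50;  python3 go.py .5319 -.2302 .0253
```

```text
time_s: 18.65
position: [0.5318, -0.23, 0.027]
tool_rot: [[0.907, 0.422, 0.0], [0.422, -0.907, -0.0], [0.0, 0.0, -1.0]]
ft_force: [0.0, 0.2, -2.1]
grip_width: 0.0402
t 18.65 pos [ 0.5318 -0.23    0.027 ] tool delta [-0.      0.0002  0.0017] w 0.0402 F [ 0.   0.2 -2.1] q [-35.  37.  85.   0.  58.  30.]
```

```bash
python3 -m crank '{"slide":[[0,0,0.0005],[0,0,0.001],[0,0,0.0014],[0,0,0.0018],[0,0,0.002],[0,0,0.002],[0,0,0.002],[0,0,0.002]],"roll":[0,0,0,0,0,0,0,0],"grip":[0.03,0.03,0.03,0.03,0.03,0.03,0.03,0.03]}' 50;  python3 go.py .5319 -.2302 .0253
```

```text
time_s: 19.45
position: [0.5318, -0.23, 0.0254]
tool_rot: [[0.907, 0.422, 0.0], [0.422, -0.907, -0.0], [0.0, 0.0, -1.0]]
ft_force: [-3.1, 0.9, 5.7]
grip_width: 0.0406
t 19.45 pos [ 0.5318 -0.23    0.0254] tool delta [0.     0.0002 0.0001] w 0.0406 F [-3.1  0.9  5.7] q [-35.  37.  85.  -0.  58.  30.]
```

Seated: contact shows at 0.0254, as expected. Releasing and returning to mass_56.

```bash
python3 -m crank '{"slide":[[0,0,-0.0005],[0,0,-0.0005],[0,0,-0.0005],[0,0,-0.0005],[0,0,-0.0005],[0,0,-0.0005],[0,0,-0.0005],[0,0,-0.006]],"roll":[0,0,0,0,0,0,0,0],"grip":[0.044,0.048,0.052,0.056,0.06,0.065,0.07,0.07]}' 40;  python3 go.py .5667 .2378 .22
```

```text
time_s: 20.25
position: [0.5315, -0.2298, 0.0306]
tool_rot: [[0.907, 0.422, -0.001], [0.422, -0.907, 0.001], [-0.001, -0.001, -1.0]]
ft_force: [-0.3, 0.0, 0.4]
grip_width: 0.0698
t 20.25 pos [ 0.5315 -0.2298  0.0306] tool delta [ 0.2292 -0.4092 -0.1891] w 0.0698 F [-0.3  0.   0.4] q [-35.  37.  85.   0.  58.  30.]
```

```bash
python3 -m crank '{"slide":[[0,0,-0.02],[0,0,-0.05],[0,0,-0.09],[0,0,-0.13],[0.01,-0.018,-0.16],[0.03,-0.054,-0.18],[0.05,-0.09,-0.19],[0.072,-0.13,-0.191]],"roll":[0,0,0,0,0,0,0,0],"grip":[0.07,0.075,0.08,0.085,0.085,0.085,0.085,0.085]}' 40;  python3 go.py .5667 .2378 .22
python3 - <<'E'
from h import *; from rig import *
S=get_image("scene");T=get_image("top")
c=np.array([.5319,-.2302]);D=[circ(*c,.024,.0275),circ(*c,.043,.0215)]
big(S,(236,180),38,"r2s.png",8,D);big(T,(320,225),50,"r2t.png",7,D)
c=np.array([.5667,.2378])
D=[circ(*c,z,r/2e3) for z,r in((.167,56),(.145,69))]
big(T,(120,187),32,"s3t.png",8,D);big(S,(368,250),32,"s3s.png",8,D)
a=[cv2.imread("pics/"+n) for n in("s3t.png","s3s.png")]
b=np.zeros((a[0].shape[0]+10,1300,3),np.uint8)
E
```

```text
time_s: 21.05
position: [0.5425, -0.0808, 0.224]
tool_rot: [[0.907, 0.421, 0.003], [0.421, -0.907, -0.001], [0.003, 0.003, -1.0]]
ft_force: [0.0, 0.0, -0.1]
grip_width: 0.0852
t 21.05 pos [ 0.5425 -0.0808  0.224 ] tool delta [ 0.1561 -0.2788  0.0037] w 0.0852 F [ 0.   0.  -0.1] q [-21.  22.  75.  -0.  82.  44.]
```

View pics/r2s.png

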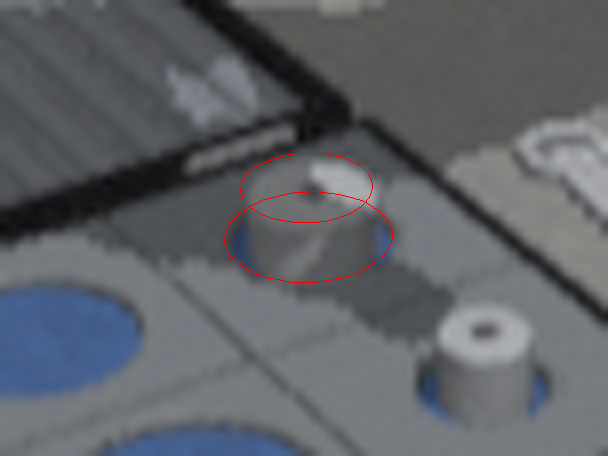

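View pics/r2t.png

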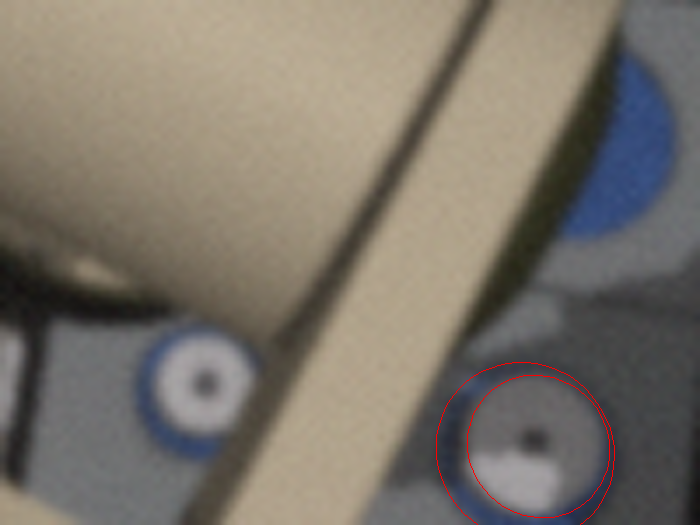

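View pics/s3t.png

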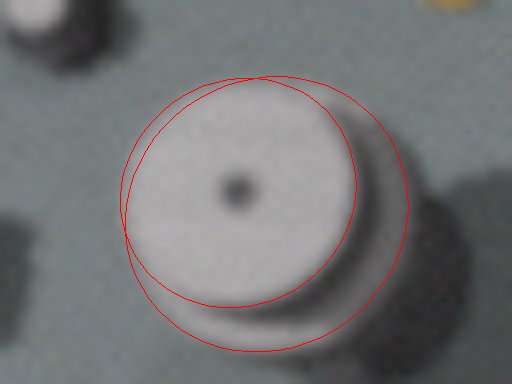

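View pics/s3s.png

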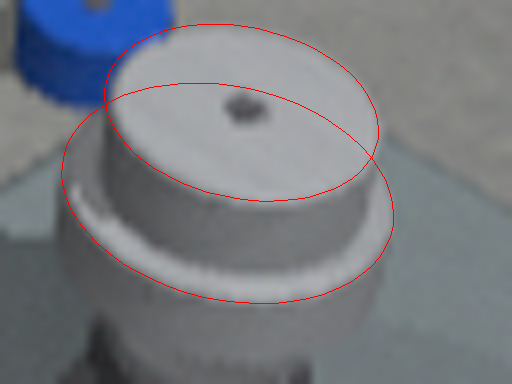

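mass_43 stands centred in its pocket. mass_56 is on the stack at (0.5667, 0.2373). Next grasp.

```bash
python3 -m crank '{"slide":[[0.02,-0.035,0],[0.042,-0.075,0],[0.064,-0.115,0],[0.086,-0.155,0],[0.108,-0.193,0],[0.128,-0.229,0],[0.145,-0.258,0],[0.154,-0.275,0]],"roll":[0,0,0,0,0,0,0,0],"grip":[0.085,0.085,0.085,0.085,0.085,0.085,0.085,0.085]}' 40;  python3 go.py .5667 .2373 .148
```

```text
time_s: 21.95
position: [0.5656, 0.2346, 0.222]
tool_rot: [[0.906, 0.424, 0.0], [0.424, -0.906, 0.0], [0.0, -0.0, -1.0]]
ft_force: [0.4, -0.4, -0.1]
grip_width: 0.0851
t 21.95 pos [0.5656 0.2346 0.222 ] tool delta [ 0.0021 -0.002   0.074 ] w 0.0851 F [ 0.4 -0.4 -0.1] q [11. 29. 65.  0. 87. 76.]
```

```bash
python3 -m crank '{"slide":[[0.001,-0.001,0.006],[0.001,-0.002,0.016],[0.001,-0.002,0.03],[0.001,-0.002,0.044],[0.001,-0.002,0.056],[0.001,-0.002,0.064],[0.001,-0.002,0.068],[0.001,-0.002,0.069]],"roll":[0,0,0,0,0,0,0,0],"grip":[0.085,0.085,0.085,0.085,0.085,0.085,0.08,0.075]}' 40;  python3 go.py .5667 .2373 .148
```

```text
time_s: 22.75
position: [0.5658, 0.2345, 0.1526]
tool_rot: [[0.907, 0.422, -0.0], [0.422, -0.907, -0.0], [-0.0, -0.0, -1.0]]
ft_force: [-0.0, 1.1, -0.7]
grip_width: 0.0751
t 22.75 pos [0.5658 0.2345 0.1526] tool delta [ 0.002  -0.0022  0.0046] w 0.0751 F [-0.   1.1 -0.7] q [11. 32. 71. -0. 77. 77.]
```

```bash
python3 -m crank '{"slide":[[0.001,-0.001,0.002],[0.002,-0.002,0.004],[0.002,-0.002,0.004],[0.002,-0.002,0.004],[0.002,-0.002,0.004],[0.002,-0.002,0.004],[0.002,-0.002,0.004],[0.002,-0.002,0.004]],"roll":[0,0,0,0,0,0,0,0],"grip":[0.073,0.07,0.067,0.063,0.06,0.058,0.055,0.05]}' 30;  python3 go.py .6336 -.2317 .25
```

```text
time_s: 23.55
position: [0.5669, 0.2373, 0.1494]
tool_rot: [[0.907, 0.422, 0.001], [0.422, -0.907, -0.0], [0.001, 0.0, -1.0]]
ft_force: [-1.2, -0.9, 2.0]
grip_width: 0.0536
t 23.55 pos [0.5669 0.2373 0.1494] tool delta [-0.1374  0.4534 -0.1005] w 0.0536 F [-1.2 -0.9  2. ] q [12. 32. 71. -0. 77. 77.]
```

```bash
python3 -m crank '{"slide":[[0,0,0],[0,0,0],[0,0,0],[0,0,-0.001],[0,0,-0.003],[0,0,-0.005],[0,0,-0.008],[0,0,-0.01]],"roll":[0,0,0,0,0,0,0,0],"grip":[0.045,0.045,0.045,0.045,0.045,0.045,0.045,0.045]}' 60; python3 go.py .6336 -.2317 .25
python3 - <<'E'
from h import *; from rig import *
S=get_image("scene")
big(S,(368,230),38,"g4s.png",8)
E
```

```text
time_s: 24.35
position: [0.5667, 0.2375, 0.159]
tool_rot: [[0.907, 0.422, -0.0], [0.422, -0.907, -0.0], [-0.0, -0.0, -1.0]]
ft_force: [0.0, -0.5, -4.1]
grip_width: 0.0528
t 24.35 pos [0.5667 0.2375 0.159 ] tool delta [-0.1375  0.4535 -0.091 ] w 0.0528 F [ 0.  -0.5 -4.1] q [12. 31. 70.  0. 78. 77.]
```

View pics/g4s.png

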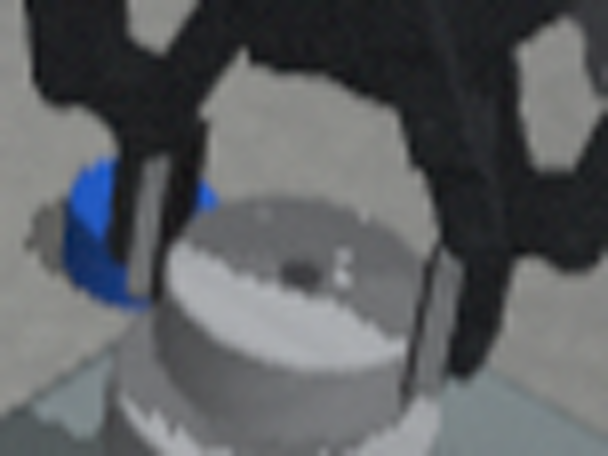

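mass_56 is held, with 4.1 N of weight on the wrist. Carrying it to seat_56.

```bash
python3 -m crank '{"slide":[[0,0,-0.015],[0,0,-0.04],[-0.005,0.016,-0.07],[-0.014,0.046,-0.088],[-0.025,0.082,-0.091],[-0.037,0.122,-0.091],[-0.049,0.162,-0.091],[-0.061,0.201,-0.091]],"roll":[0,0,0,0,0,0,0,0],"grip":[0.045,0.045,0.045,0.045,0.045,0.045,0.045,0.045]}' 60;  python3 go.py .6336 -.2317 .25
```

```text
time_s: 25.2
position: [0.5962, 0.0279, 0.25]
tool_rot: [[0.907, 0.422, 0.0], [0.422, -0.907, 0.0], [0.0, 0.0, -1.0]]
ft_force: [0.8, 0.6, -3.3]
grip_width: 0.0525
t 25.2 pos [0.5962 0.0279 0.25  ] tool delta [-0.0757  0.2511  0.    ] w 0.0525 F [ 0.8  0.6 -3.3] q [-9. 26. 64.  0. 90. 56.]
```

```bash
python3 -m crank '{"slide":[[-0.012,0.04,0],[-0.024,0.08,0],[-0.036,0.12,0],[-0.048,0.16,0],[-0.06,0.199,0],[-0.069,0.229,0.002],[-0.074,0.246,0.01],[-0.076,0.252,0.025]],"roll":[0,0,0,0,0,0,0,0],"grip":[0.045,0.045,0.045,0.045,0.045,0.045,0.045,0.045]}' 60;  python3 go.py .6336 -.2317 .045
```

```text
time_s: 26.0
position: [0.634, -0.2329, 0.2246]
tool_rot: [[0.907, 0.421, 0.001], [0.421, -0.907, -0.001], [0.001, 0.001, -1.0]]
ft_force: [0.2, 0.7, -4.4]
grip_width: 0.0527
t 26.0 pos [ 0.634  -0.2329  0.2246] tool delta [ 0.     -0.0014  0.1796] w 0.0527 F [ 0.2  0.7 -4.4] q [-30.  35.  52.  -0.  93.  35.]
```

```bash
python3 -m crank '{"slide":[[0,-0.0005,0.02],[0,-0.0005,0.047],[0,-0.0005,0.077],[0,-0.0005,0.107],[0,-0.0005,0.135],[0,-0.0005,0.16],[0,-0.0005,0.174],[0,-0.0005,0.178]],"roll":[0,0,0,0,0,0,0,0],"grip":[0.045,0.045,0.045,0.045,0.045,0.045,0.045,0.045]}' 60;  python3 go.py .6336 -.2317 .0234
python3 - <<'E'
from h import *; from rig import *
S=get_image("scene")
c=np.array([.6336,-.2317])
big(S,(205,190),38,"p3s.png",8,[circ(*c,.024,.034)])
E
```

```text
time_s: 26.8
position: [0.633, -0.2298, 0.0452]
tool_rot: [[0.906, 0.423, -0.003], [0.423, -0.906, 0.002], [-0.002, -0.003, -1.0]]
ft_force: [-0.6, 0.8, -3.8]
grip_width: 0.0529
t 26.8 pos [ 0.633  -0.2298  0.0452] tool delta [-0.0002  0.0021  0.0218] w 0.0529 F [-0.6  0.8 -3.8] q [-30.  43.  67.   0.  70.  35.]
```

View pics/p3s.png

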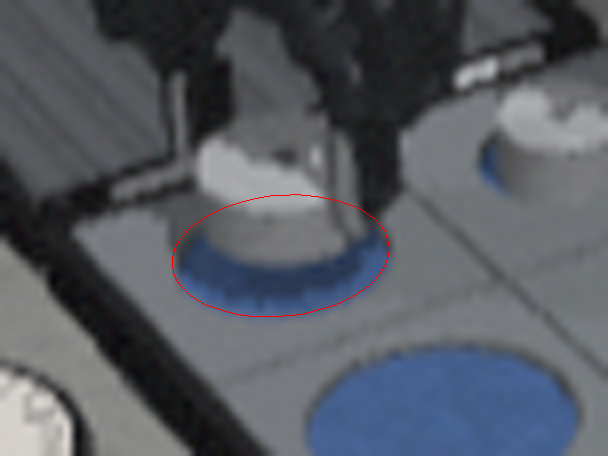

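The disc at (265,210) is over pocket 56 at (280,255), and the small lateral lag dies out as the arm settles. Lowering.

```bash
python3 -m crank '{"slide":[[0,0.0005,0.004],[0,0.0005,0.009],[0,0.0005,0.014],[0,0.0005,0.017],[0,0.0005,0.0185],[0,0.0005,0.0195],[0,0.0005,0.02],[0,0.0005,0.02]],"roll":[0,0,0,0,0,0,0,0],"grip":[0.045,0.045,0.045,0.045,0.045,0.045,0.045,0.045]}' 60;  python3 go.py .6336 -.2317 .0234
```

```text
time_s: 27.65
position: [0.6338, -0.2311, 0.027]
tool_rot: [[0.907, 0.422, 0.0], [0.422, -0.907, -0.0], [0.0, 0.0, -1.0]]
ft_force: [0.6, 0.1, -3.7]
grip_width: 0.0528
t 27.65 pos [ 0.6338 -0.2311  0.027 ] tool delta [-0.0005  0.0005  0.0036] w 0.0528 F [ 0.6  0.1 -3.7] q [-30.  45.  67.   0.  68.  35.]
```

```bash
python3 -m crank '{"slide":[[0,0,0.0006],[0,0,0.0012],[0,0,0.0018],[0,0,0.0024],[0,0,0.003],[0,0,0.0034],[0,0,0.0037],[0,0,0.0037]],"roll":[0,0,0,0,0,0,0,0],"grip":[0.045,0.045,0.045,0.045,0.045,0.045,0.045,0.045]}' 60;  python3 go.py .6336 -.2317 .0234
```

```text
time_s: 28.45
position: [0.6338, -0.231, 0.0237]
tool_rot: [[0.907, 0.422, 0.0], [0.422, -0.907, -0.0], [0.0, 0.0, -1.0]]
ft_force: [-2.4, 0.8, 2.7]
grip_width: 0.0529
t 28.45 pos [ 0.6338 -0.231   0.0237] tool delta [-0.0004  0.0005  0.0003] w 0.0529 F [-2.4  0.8  2.7] q [-30.  45.  68.  -0.  68.  35.]
```

Seated. Releasing.

```bash
python3 -m crank '{"slide":[[0,0,-0.0003],[0,0,-0.0003],[0,0,-0.0003],[0,0,-0.0003],[0,0,-0.0003],[0,0,-0.0003],[0,0,-0.0003],[0,0,-0.006]],"roll":[0,0,0,0,0,0,0,0],"grip":[0.057,0.06,0.064,0.068,0.072,0.076,0.08,0.08]}' 40;  python3 go.py .5667 .2373 .2
```

```text
time_s: 29.25
position: [0.6334, -0.2309, 0.0287]
tool_rot: [[0.907, 0.422, -0.001], [0.422, -0.907, 0.001], [-0.001, -0.001, -1.0]]
ft_force: [0.3, -0.0, 0.7]
grip_width: 0.0801
t 29.25 pos [ 0.6334 -0.2309  0.0287] tool delta [ 0.137  -0.4528 -0.1709] w 0.0801 F [ 0.3 -0.   0.7] q [-30.  45.  67.   0.  68.  35.]
```

```bash
python3 -m crank '{"slide":[[0,0,-0.02],[0,0,-0.05],[0,0,-0.09],[0.004,-0.012,-0.13],[0.013,-0.042,-0.155],[0.025,-0.082,-0.17],[0.037,-0.122,-0.172],[0.049,-0.162,-0.172]],"roll":[0,0,0,0,0,0,0,0],"grip":[0.08,0.085,0.085,0.085,0.085,0.085,0.085,0.085]}' 40;  python3 go.py .5667 .2373 .2
python3 - <<'E'
from h import *; from rig import *
S=get_image("scene");T=get_image("top")
c=np.array([.6336,-.2317]);D=[circ(*c,.024,.034),circ(*c,.041,.028)]
big(S,(215,190),45,"r3s.png",8,D);big(T,(340,220),45,"r3t.png",8,D)
c=np.array([.5667,.2373])
D=[circ(*c,z,r/2e3) for z,r in((.145,69),(.125,69),(.125,52))]
big(T,(120,187),32,"s4t.png",8,D);big(S,(368,250),32,"s4s.png",8,D)
E
```

```text
time_s: 30.05
position: [0.6095, -0.0621, 0.2026]
tool_rot: [[0.907, 0.422, 0.002], [0.422, -0.907, -0.001], [0.002, 0.001, -1.0]]
ft_force: [0.3, -0.3, 0.5]
grip_width: 0.0848
t 30.05 pos [ 0.6095 -0.0621  0.2026] tool delta [ 0.0875 -0.2895  0.0024] w 0.0848 F [ 0.3 -0.3  0.5] q [-17.  29.  67.   0.  84.  48.]
```

View pics/r3s.png

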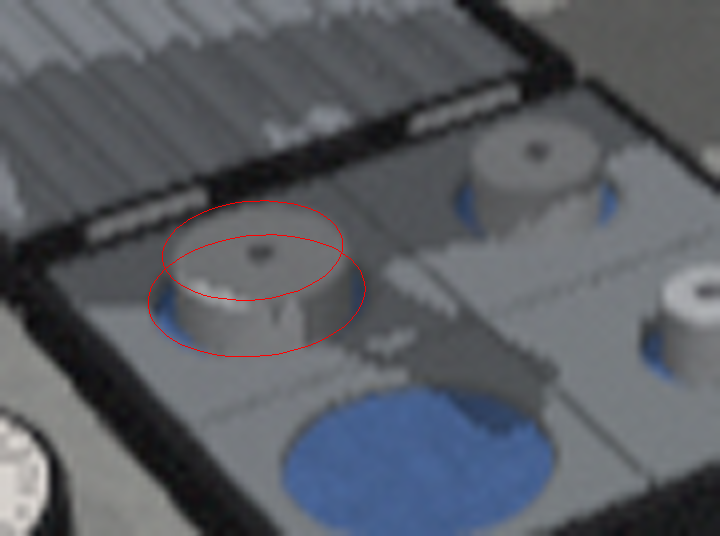

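View pics/r3t.png

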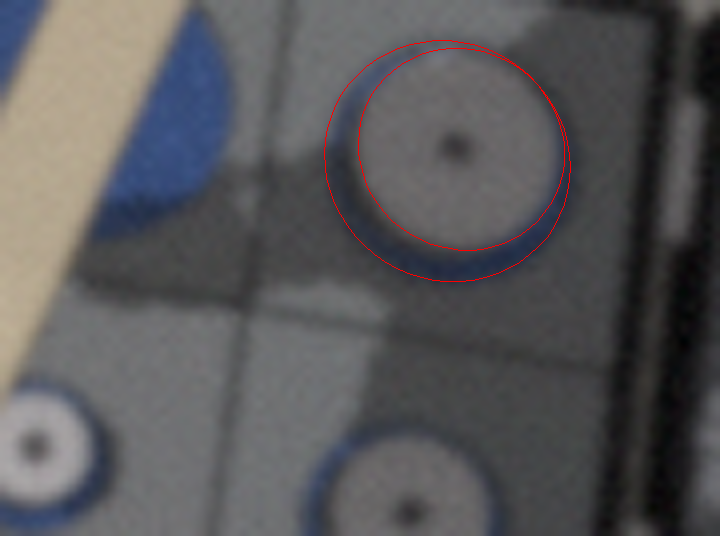

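View pics/s4t.png

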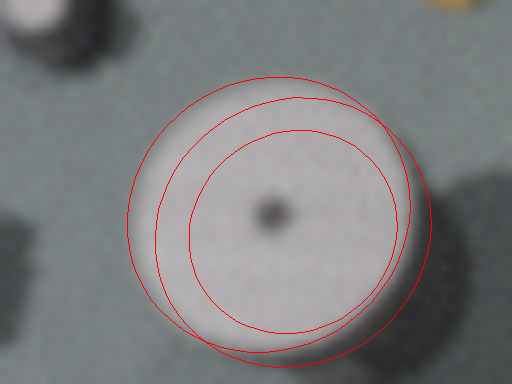

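View pics/s4s.png

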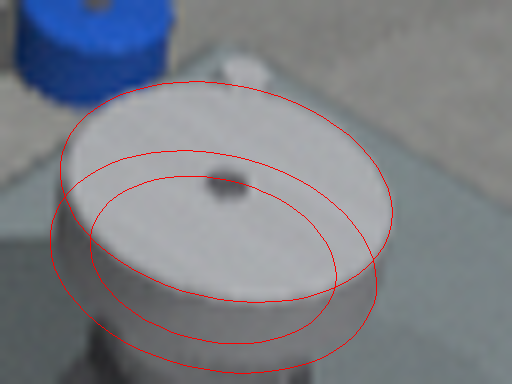

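mass_56 is in its pocket with a blue ring round it. mass_69 on the carrier matches the overlay at (0.5667, 0.2373). Its jaw clearance is only 8 mm per side, so I'll settle above it first.

```bash
python3 -m crank '{"slide":[[0.011,-0.036,0],[0.023,-0.076,0],[0.035,-0.116,0],[0.047,-0.156,0],[0.059,-0.196,0],[0.071,-0.236,0],[0.082,-0.271,0],[0.087,-0.288,0]],"roll":[0,0,0,0,0,0,0,0],"grip":[0.0854,0.0854,0.0854,0.0854,0.0854,0.0854,0.0854,0.0854]}' 40;  python3 go.py .5667 .2373 .1255
```

```text
time_s: 30.95
position: [0.5667, 0.2365, 0.2015]
tool_rot: [[0.906, 0.424, 0.0], [0.424, -0.906, 0.0], [0.001, -0.0, -1.0]]
ft_force: [-0.6, -0.3, 0.5]
grip_width: 0.0856
t 30.95 pos [0.5667 0.2365 0.2015] tool delta [ 0.0003 -0.0007  0.076 ] w 0.0856 F [-0.6 -0.3  0.5] q [12. 29. 66.  0. 84. 77.]
```

```bash
python3 -m crank '{"slide":[[0.001,-0.0015,0],[0.001,-0.0015,0.006],[0.001,-0.0015,0.012],[0.001,-0.0015,0.018],[0.001,-0.0015,0.023],[0.001,-0.0015,0.027],[0.001,-0.0015,0.03],[0.001,-0.0015,0.03]],"roll":[0,0,0,0,0,0,0,0],"grip":[0.0854,0.0854,0.0854,0.0854,0.0854,0.0854,0.0854,0.0854]}' 40;  python3 go.py .5667 .2373 .1255
python3 - <<'E'
from h import *; from rig import *
S=get_image("scene")
big(S,(368,230),38,"g5s.png",8)
E
```

```text
time_s: 31.75
position: [0.5673, 0.236, 0.1708]
tool_rot: [[0.907, 0.422, -0.001], [0.422, -0.907, -0.0], [-0.001, -0.0, -1.0]]
ft_force: [-0.5, -0.5, -0.8]
grip_width: 0.0854
t 31.75 pos [0.5673 0.236  0.1708] tool delta [ 0.0001 -0.0015  0.0453] w 0.0854 F [-0.5 -0.5 -0.8] q [12. 31. 69. -0. 80. 77.]
```

View pics/g5s.png

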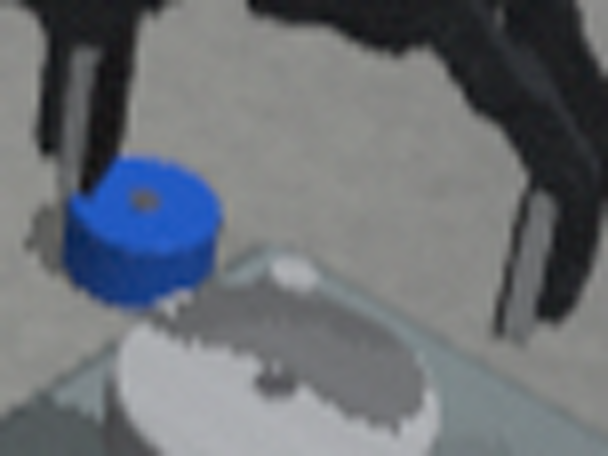

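```bash
python3 -m crank '{"slide":[[0,-0.001,0.005],[0,-0.001,0.013],[0,-0.001,0.021],[0,-0.001,0.029],[0,-0.001,0.036],[0,-0.001,0.041],[0,-0.001,0.044],[0,-0.001,0.045]],"roll":[0,0,0,0,0,0,0,0],"grip":[0.0854,0.0854,0.0854,0.0854,0.0854,0.0854,0.0854,0.0854]}' 40;  python3 go.py .5667 .2373 .1255
python3 - <<'E'
from h import *; from rig import *
S=get_image("scene")
big(S,(368,245),38,"g6s.png",8)
E
```

```text
time_s: 32.6
position: [0.5669, 0.237, 0.1259]
tool_rot: [[0.907, 0.422, -0.0], [0.422, -0.907, -0.0], [-0.0, -0.0, -1.0]]
ft_force: [-0.5, 0.1, 0.3]
grip_width: 0.0853
t 32.6 pos [0.5669 0.237  0.1259] tool delta [-0.0001 -0.0004  0.0004] w 0.0853 F [-0.5  0.1  0.3] q [12. 33. 73.  0. 74. 77.]
```

View pics/g6s.png

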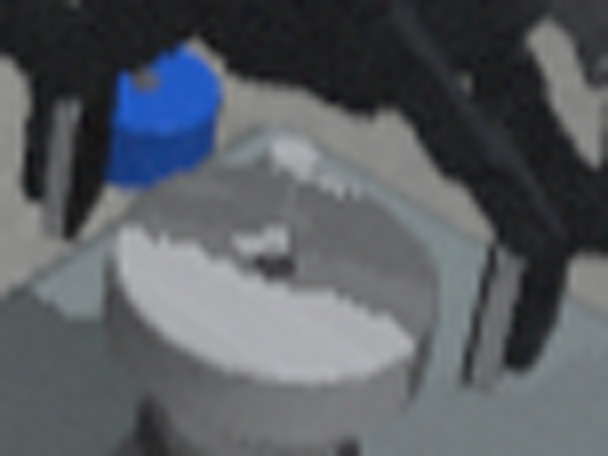

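The fingers stand on both sides of mass_69 with about equal gaps, at crop x about 75 and 470 around the disc at 105–435. Closing.

```bash
python3 -m crank '{"slide":[[0,0,0],[0,0,0],[0,0,0],[0,0,0],[0,0,0],[0,0,0],[0,0,0],[0,0,0]],"roll":[0,0,0,0,0,0,0,0],"grip":[0.082,0.079,0.076,0.073,0.071,0.069,0.066,0.062]}' 35;  python3 go.py .6355 -.130 .25
```

```text
time_s: 33.45
position: [0.5673, 0.2366, 0.1269]
tool_rot: [[0.907, 0.422, 0.001], [0.422, -0.907, -0.001], [0.001, 0.001, -1.0]]
ft_force: [0.7, -3.9, 4.6]
grip_width: 0.0666
t 33.45 pos [0.5673 0.2366 0.1269] tool delta [-0.0928  0.3612 -0.1227] w 0.0666 F [ 0.7 -3.9  4.6] q [12. 33. 73. -0. 74. 77.]
```

```bash
python3 -m crank '{"slide":[[0,0,0],[0,0,0],[0,0,0],[0,0,-0.001],[0,0,-0.003],[0,0,-0.005],[0,0,-0.008],[0,0,-0.01]],"roll":[0,0,0,0,0,0,0,0],"grip":[0.058,0.058,0.058,0.058,0.058,0.058,0.058,0.058]}' 70; python3 go.py .6355 -.130 .25
python3 - <<'E'
from h import *; from rig import *
S=get_image("scene")
big(S,(368,240),38,"g7s.png",8)
E
```

```text
time_s: 34.25
position: [0.5668, 0.2371, 0.1362]
tool_rot: [[0.907, 0.422, -0.001], [0.422, -0.907, 0.0], [-0.001, -0.0, -1.0]]
ft_force: [0.1, -0.6, -4.8]
grip_width: 0.0654
t 34.25 pos [0.5668 0.2371 0.1362] tool delta [-0.0928  0.3617 -0.1139] w 0.0654 F [ 0.1 -0.6 -4.8] q [12. 33. 72.  0. 75. 77.]
```

View pics/g7s.png

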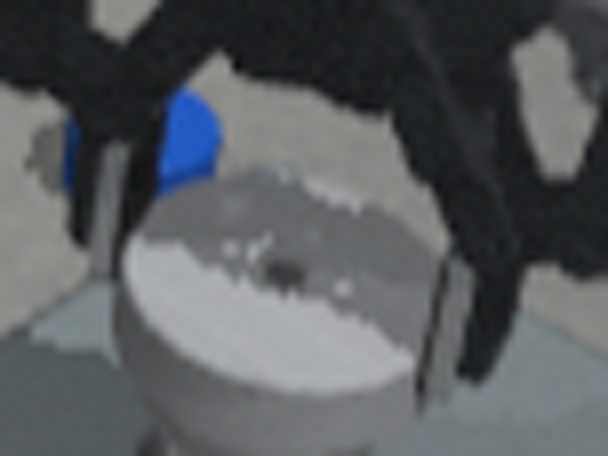

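mass_69 is held level, at −4.8 N. Carrying it gently to seat_69.

```bash
python3 -m crank '{"slide":[[0,0,-0.012],[0,0,-0.032],[0,0,-0.056],[-0.003,0.012,-0.08],[-0.01,0.037,-0.098],[-0.018,0.068,-0.108],[-0.027,0.104,-0.113],[-0.036,0.141,-0.114]],"roll":[0,0,0,0,0,0,0,0],"grip":[0.058,0.058,0.058,0.058,0.058,0.058,0.058,0.058]}' 80;  python3 go.py .6355 -.130 .25
```

```text
time_s: 35.1
position: [0.594, 0.0929, 0.2521]
tool_rot: [[0.906, 0.423, 0.002], [0.423, -0.906, 0.0], [0.002, 0.001, -1.0]]
ft_force: [-0.2, -0.4, -5.0]
grip_width: 0.0645
t 35.1 pos [0.594  0.0929 0.2521] tool delta [-0.0566  0.2195  0.0022] w 0.0645 F [-0.2 -0.4 -5. ] q [-2. 26. 64.  0. 90. 63.]
```

```bash
python3 -m crank '{"slide":[[-0.009,0.037,0],[-0.018,0.074,0],[-0.027,0.11,0],[-0.036,0.144,0],[-0.044,0.174,0],[-0.051,0.199,0],[-0.055,0.213,0.005],[-0.057,0.22,0.015]],"roll":[0,0,0,0,0,0,0,0],"grip":[0.058,0.058,0.058,0.058,0.058,0.058,0.058,0.058]}' 80;  python3 go.py .6355 -.130 .045
```

```text
time_s: 35.9
position: [0.6353, -0.1306, 0.2355]
tool_rot: [[0.907, 0.421, 0.001], [0.421, -0.907, -0.001], [0.001, 0.001, -1.0]]
ft_force: [0.3, 0.4, -4.8]
grip_width: 0.0648
t 35.9 pos [ 0.6353 -0.1306  0.2355] tool delta [ 0.0002 -0.0006  0.1905] w 0.0648 F [ 0.3  0.4 -4.8] q [-22.  32.  56.   0.  92.  43.]
```

```bash
python3 -m crank '{"slide":[[0,0,0.016],[0,0,0.042],[0,0,0.072],[0,0,0.102],[0,0,0.132],[0,0,0.16],[0,0,0.18],[0,0,0.19]],"roll":[0,0,0,0,0,0,0,0],"grip":[0.058,0.058,0.058,0.058,0.058,0.058,0.058,0.058]}' 80;  python3 go.py .6355 -.130 .0205
python3 - <<'E'
from h import *; from rig import *
S=get_image("scene")
c=np.array([.6355,-.130])
big(S,(222,205),38,"p4s.png",8,[circ(*c,.024,.0405)])
E
```

```text
time_s: 36.7
position: [0.634, -0.1279, 0.0429]
tool_rot: [[0.906, 0.423, -0.004], [0.423, -0.906, 0.002], [-0.003, -0.003, -1.0]]
ft_force: [-0.6, -0.9, -6.0]
grip_width: 0.0651
t 36.7 pos [ 0.634  -0.1279  0.0429] tool delta [0.0006 0.0026 0.0223] w 0.0651 F [-0.6 -0.9 -6. ] q [-22.  41.  72.   0.  67.  43.]
```

View pics/p4s.png

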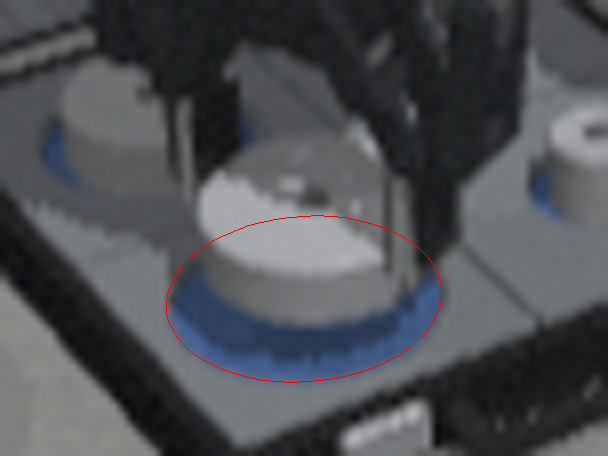

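mass_69 at (305,245) hangs over pocket 69 at (303,298). The left finger clears mass_56. Lowering.

```bash
python3 -m crank '{"slide":[[0,0.0005,0.003],[0,0.0005,0.008],[0,0.0005,0.012],[0,0.0005,0.015],[0,0.0005,0.017],[0,0.0005,0.018],[0,0.0005,0.019],[0,0.0005,0.019]],"roll":[0,0,0,0,0,0,0,0],"grip":[0.058,0.058,0.058,0.058,0.058,0.058,0.058,0.058]}' 80;  python3 go.py .6355 -.130 .0205
```

```text
time_s: 37.55
position: [0.6352, -0.13, 0.0262]
tool_rot: [[0.907, 0.422, -0.0], [0.422, -0.907, 0.0], [-0.0, -0.0, -1.0]]
ft_force: [-0.2, -0.6, -5.2]
grip_width: 0.0644
t 37.55 pos [ 0.6352 -0.13    0.0262] tool delta [0.0002 0.0001 0.0057] w 0.0644 F [-0.2 -0.6 -5.2] q [-22.  43.  72.   0.  65.  43.]
```

```bash
python3 -m crank '{"slide":[[0,0,0.0007],[0,0,0.0014],[0,0,0.0021],[0,0,0.0028],[0,0,0.0035],[0,0,0.0041],[0,0,0.0045],[0,0,0.0045]],"roll":[0,0,0,0,0,0,0,0],"grip":[0.058,0.058,0.058,0.058,0.058,0.058,0.058,0.058]}' 80;  python3 go.py .6355 -.130 .0205
```

```text
time_s: 38.35
position: [0.6352, -0.1299, 0.0217]
tool_rot: [[0.907, 0.422, -0.0], [0.422, -0.907, 0.0], [-0.0, -0.0, -1.0]]
ft_force: [0.8, -0.3, -6.0]
grip_width: 0.0646
t 38.35 pos [ 0.6352 -0.1299  0.0217] tool delta [0.0002 0.0002 0.0012] w 0.0646 F [ 0.8 -0.3 -6. ] q [-22.  43.  73.   0.  64.  43.]
```

```bash
python3 -m crank '{"slide":[[0,0,0.0004],[0,0,0.0008],[0,0,0.0012],[0,0,0.0016],[0,0,0.0018],[0,0,0.0018],[0,0,0.0018],[0,0,0.0018]],"roll":[0,0,0,0,0,0,0,0],"grip":[0.058,0.058,0.058,0.058,0.058,0.058,0.058,0.058]}' 80;  python3 go.py .6355 -.130 .0205
```

```text
time_s: 39.15
position: [0.6353, -0.13, 0.0216]
tool_rot: [[0.907, 0.422, 0.001], [0.422, -0.907, -0.0], [0.001, 0.001, -1.0]]
ft_force: [-5.8, 1.1, 9.9]
grip_width: 0.0647
t 39.15 pos [ 0.6353 -0.13    0.0216] tool delta [0.0002 0.0001 0.0011] w 0.0647 F [-5.8  1.1  9.9] q [-22.  43.  73.  -0.  64.  43.]
```

Contact at 0.0216, within about 1 mm of expected. Releasing with small opening steps.

```bash
python3 -m crank '{"slide":[[0,0,-0.001],[0,0,-0.001],[0,0,-0.001],[0,0,-0.001],[0,0,-0.001],[0,0,-0.001],[0,0,-0.001],[0,0,-0.001]],"roll":[0,0,0,0,0,0,0,0],"grip":[0.067,0.069,0.071,0.073,0.076,0.079,0.082,0.0854]}' 40;  python3 go.py .6355 -.130 .2
```

```text
time_s: 39.95
position: [0.6353, -0.13, 0.0209]
tool_rot: [[0.907, 0.422, 0.0], [0.422, -0.907, -0.0], [0.0, 0.0, -1.0]]
ft_force: [0.2, -0.1, -0.7]
grip_width: 0.0852
t 39.95 pos [ 0.6353 -0.13    0.0209] tool delta [ 2.000e-04  1.000e-04 -1.791e-01] w 0.0852 F [ 0.2 -0.1 -0.7] q [-22.  43.  73.   0.  64.  43.]
```

```bash
python3 -m crank '{"slide":[[0,0,-0.008],[0,0,-0.024],[0,0,-0.05],[0,0,-0.08],[0,0,-0.12],[0,0,-0.16],[0,0,-0.185],[0,0,-0.19]],"roll":[0,0,0,0,0,0,0,0],"grip":[0.0854,0.0854,0.0854,0.0854,0.0854,0.0854,0.0854,0.0854]}' 40;  python3 go.py .5 .15 .2
```

```text
time_s: 40.75
position: [0.6361, -0.1303, 0.2152]
tool_rot: [[0.906, 0.422, 0.006], [0.422, -0.907, -0.003], [0.005, 0.005, -1.0]]
ft_force: [0.3, 0.4, -0.5]
grip_width: 0.0851
t 40.75 pos [ 0.6361 -0.1303  0.2152] tool delta [-0.0051 -0.3116  0.0136] w 0.0851 F [ 0.3  0.4 -0.5] q [-22.  32.  59.   0.  88.  43.]
```

```bash
python3 -m crank '{"slide":[[0,-0.02,0],[0,-0.05,0],[-0.001,-0.09,0],[-0.002,-0.13,0],[-0.003,-0.17,0],[-0.004,-0.21,0],[-0.005,-0.25,0],[-0.005,-0.28,0]],"roll":[0,0,0,0,0,0,0,0],"grip":[0.0854,0.0854,0.0854,0.0854,0.0854,0.0854,0.0854,0.0854]}' 40
python3 -m crank '{"slide":[[0,-0.01,0],[0,-0.01,0],[0,-0.01,0],[0,-0.01,0],[0,-0.01,0],[0,-0.01,0],[0,-0.01,0],[0,-0.01,0]],"roll":[0,0,0,0,0,0,0,0],"grip":[0.0854,0.0854,0.0854,0.0854,0.0854,0.0854,0.0854,0.0854]}' 40
python3 - <<'E'
from h import *; from rig import *
S=get_image("scene");T=get_image("top")
D=[]
for c,r,h in(((.6355,-.130),.069,.02),((.6336,-.2317),.056,.022),((.5319,-.2302),.043,.024),((.5338,-.1283),.03,.026)): D+=[circ(*c,.024,r/2+.006),circ(*c,.019+h,r/2)]
big(S,(225,200),60,"fs.png",6,D);big(T,(325,215),60,"ft.png",6,D);big(T,(325,180),60,"ft0.png",6)
# hole pixels -> centres, for every mass and camera
for n,p in(("top",T),("scene",S)):
    g=cv2.GaussianBlur(cv2.cvtColor(p["frame"],cv2.COLOR_RGB2GRAY),(3,3),0).astype(float)
    for c,h in(((.6355,-.130),.02),((.6336,-.2317),.022),((.5319,-.2302),.024),((.5338,-.1283),.026)):
        u=proj(p,[*c,.019+h])[0].round().astype(int); w=g[u[1]-4:u[1]+5,u[0]-4:u[0]+5]; k=np.clip(np.median(w)-15-w,0,None)
        yy,xx=np.mgrid[-4:5,-4:5]; 
        q=u+[(k*xx).sum()/k.sum(),(k*yy).sum()/k.sum()]; print(n,c,((ray(p,q,.019+h)[:2]-c)*1e3).round(1),"mm")
E
```

```text
time_s: 41.55
position: [0.5107, 0.1235, 0.2102]
tool_rot: [[0.906, 0.423, -0.002], [0.423, -0.906, 0.0], [-0.002, -0.001, -1.0]]
ft_force: [-0.1, 0.1, 0.5]
grip_width: 0.0852
time_s: 42.35
position: [0.5084, 0.1306, 0.2109]
tool_rot: [[0.907, 0.422, -0.0], [0.422, -0.907, -0.0], [-0.0, 0.0, -1.0]]
ft_force: [-0.4, -1.1, -0.0]
grip_width: 0.0854
top (0.6355, -0.13) [-1.3  0.2] mm
top (0.6336, -0.2317) [-0.   1.3] mm
top (0.5319, -0.2302) [1.  1.4] mm
top (0.5338, -0.1283) [0.4 0.2] mm
scene (0.6355, -0.13) [-2.1  2. ] mm
scene (0.6336, -0.2317) [-0.9  2. ] mm
scene (0.5319, -0.2302) [ -5.5 -13.3] mm
scene (0.5338, -0.1283) [ 1.2 -5.8] mm
```

View pics/fs.png

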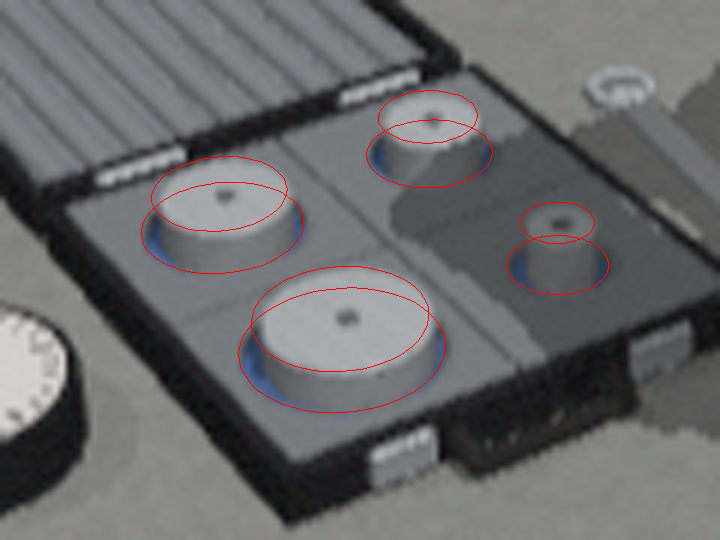

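View pics/ft.png

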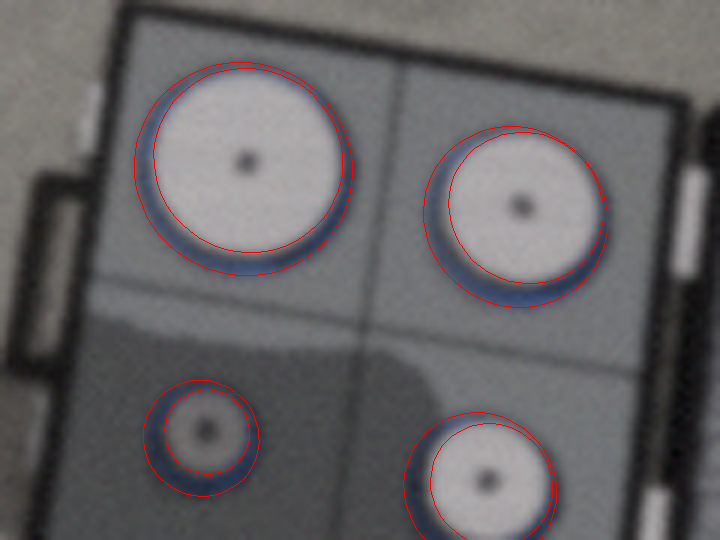

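View pics/ft0.png

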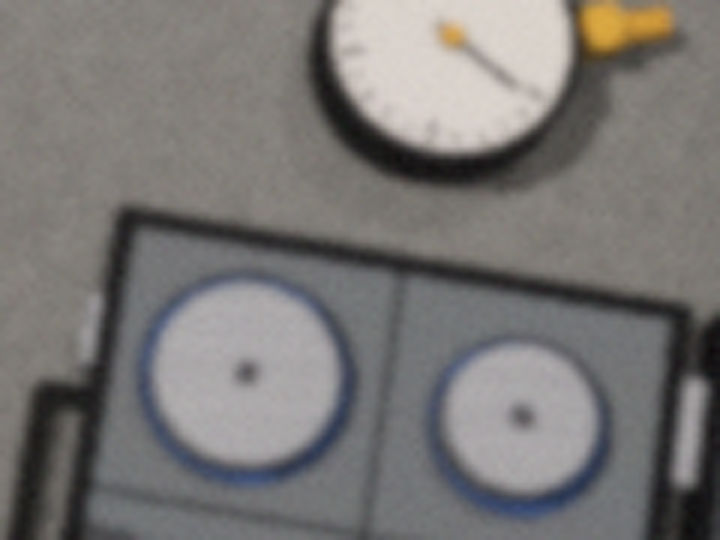

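All four discs lie flat in their pockets with a blue rim showing all round, and the gauge is where it was. The two large "scene" hole offsets come from shadow edges in the centroid window: in the picture those holes are on centre. Handing in.

```bash
python3 -c "
from rig import *
print(close_job())"
```

```text
the job is handed in; nothing more can be done
None
```

I took the four masses off the tester from the top of the stack down (30, 43, 56, 69). I lowered each until the wrist force showed contact, then let it go in the pocket of its own size. I handed the job in at about 42.5 s of the 109 s.

**Placement:** In the last pictures each disc stands flat with blue felt showing round it. The top camera puts all four centres within about 2 mm of the measured pocket centres.

**Robot and gauge:** The gripper was open and clear of everything at the end. The loose gauge looked unmoved in the pictures, and the arm never went near it.

**Checks that disagreed:**
- **Scene-camera hole finder:** It gave false offsets of 14 mm for mass_43 and 6 mm for mass_30, because shadow edges fell in its window. The pictures show both holes within a pixel or two of the centre.
- **Camera agreement:** The two cameras differed by up to about 3.5 mm in y on the pocket positions, so I used their mean.
- **Finger opening:** It read 2 to 4 mm less than the disc diameters on every grasp, with no sign of slipping.
- **mass_69 contact height:** It touched down about 1 mm higher than I had calculated.

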